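# Weigh a pail of polished levers on a hand scale

### The arm

A 7-joint arm with a two-finger parallel gripper is mounted at the origin on the work surface. World frame = base frame: x ahead of the robot, y to its left, z up, the work surface at z = 0. Lengths are in m, angles in rad, forces in N, time in s.
With the tool pointing down it reaches from about 0.4 to 0.85 m from the base axis. Payload 4.5 kg.
Tool frame: the origin (TCP) lies on the centre line of the jaws, within the pads' length; the fingertips stand 11 mm ahead of it and the grasp point (between the pads) lies 8 mm behind it; z points along the fingers, y is the line along which they close (so a half turn about z gives the same grasp; the last joint's range is limited). The gripper opens to 88 mm and grips with 3 to 60 N. Pads are 18 mm wide; open, the fingers measure 123 mm over their backs; the gripper's body (75 mm by 187 mm) begins 45 mm behind the grasp point.
Start: joints at [-1.276, 0.689, -0.195, 1.565, 0.157, 0.902, -0.215], TCP at [0.161, 0.604, 0.25] pointing down, gripper open.
Joint ranges: [-3.01, 3.01], [-0.46, 2.08], [-1.47, 1.51], [0.13, 2.56], [-1, 4.14], [0.04, 2.09], [-2.66, 2.66]. Speed limits (rad/s): [2.57, 2.57, 3.14, 3.14, 3.14, 3.14, 3.14].

### API

Orientations are given as a unit quaternion [x, y, z, w].
In Python, from plant import * gives the robot as it stands. The module is installed in compiled form; this text tells all that it offers.
- The arm moves only by the tool send_rows, never from a script. Its argument "motion" is a list of rows, each an object of numbers: "x", "y", "z": the shift along the tool's x, y, z in cm; "rx", "ry", "rz": the turn, a rotation vector about the tool's x, y, z in rad; "jaw": the finger opening in cm, from 0 to 8.81. In form: [{"x": .., "y": .., "z": .., "rx": .., "ry": .., "rz": .., "jaw": ..}, ...]. A call has exactly 5 rows; each row shifts and turns the commanded pose from where the row before left it, along the tool's axes as they then stand; what a row does not reach is not made up. A row lasts 1/10 s, in which the tool goes at most 50 mm and 8.59 degrees, less where a joint would pass 70% of its speed; a pose out of reach is approached as far as the arm can. A call is refused whole if a number of a shift passes 5 or a number of a turn 0.15, either way. A call with a gripper value outside its range is refused whole. The fingers move at their own pace and stop on an object; "grip_force" is the grip in N (left out, the last holds). Time passes only in rows, so rows that do not move let the fingers close, or fill a call up. It gives the time, the measured TCP pose, the force, the opening and the grip force at its end, in the units of the state.
- get_state(): the state, without advancing time (a new reading comes with each control period).
- snapshot(name): name is "scene" or "top" or "wrist"; returns a dict with "img" (384x512x3 uint8, red, green, blue), "vertical_fov" (degrees; the focal length in pixels is half the picture's height over the tangent of half this angle, whatever the lens; pixels are square), "cx", "cy" (the principal point, pixels), "extrinsics" (4x4, takes a point from camera to world coordinates). Camera axes: x right, y up, looking along -z (the intrinsics and any distortion apply to the point x, -y, -z); pixel columns grow to the right and rows downward; lengths in m; the calibration is good to about 2 mm. A picture is of the moment at which its call begins. There is no depth.
- finish_job(): hands the job in; it is judged then, once.
The state is a dict: "clock": time; "q": joint angles; "qd": joint speeds; "joint_torque": joint torques, N m; "tool_pos": TCP position; "eef_rot": TCP orientation; "contact_force": force on the tool from outside, world axes, zero at the start; "moment": the same for the moment, N m; "opening": opening from 0.0 (shut) to 1.0 (fully open); "finger_force": force on a finger pad.
Only numpy, scipy, OpenCV 4.12 (cv2) and the standard library are available. Lean on these libraries where they do the work, as an engineer would, in place of code of your own. Each camera call takes 0.05 s, during which the arm holds its last target. There are 200 camera calls.

### The job

Weigh the pail: take the hand scale off its stand, catch the pail's bail with the hook and draw up gently until it carries about 2 newtons with the pail still standing; pause there for about a second and a half. Then lift slowly until the pail just clears the bench, by a centimetre or so and never more than three, and let it hang still for about two seconds. Lower it gently onto its spot, unhook it and hang the scale back in the stand; touch the pail only with the scale, do not jerk, drag or tip it, and leave the rest alone.

Things in the scene. Friction and masses are not known exactly. Their poses are not given: they have to be found in the camera images.
- scale: Sprung hand scale, hanging upright in the stand; 200 g with hook. Origin: centre of its black handle bar, 116 mm long (along its y), 20 mm thick (x), 22 mm high; grip it in the middle across the 20 mm, from above. Below the bar a flat aluminium case (50 mm along y, 20 mm thick) reaches 99 mm below the origin. A hook hangs from the case on a soft spring: 5 to 15 mm per N, 85 mm at most.
- case_foot (a point): Centre of the case's underside, fixed to the case, 99 mm below the scale's origin. The hook hangs out of it on the spring; unloaded, measured down from here: top of the free tip 40 mm, seat where the wire comes to lie (upper face) 60 mm, lowest point 66 mm. The 40 g hook cannot be pushed up into the case. How far the spring is drawn out is not measured.
- grip (a point): The scale's origin again, middle of the bar. The hook, of 6 mm round wire, lies in the scale's y-z plane and is open upwards: free tip at y = -16 mm, shank at y = +13 mm from 11 mm below the case downwards, seat at y = 0. It catches a wire by moving tip first (to the scale's -y) below the wire and then rising; to let go, sink below the wire and draw back to +y.
- stand: Fixed grey stand; origin on the bench under its centre, base plate 90 x 130 x 5 mm. Two posts 14 mm wide at y = +47 and -47 mm, 165 mm high, on which the bar's ends rest between cheeks reaching 175 mm, 27 mm apart (in x). The scale leaves it straight upwards, 175 mm until the hook clears the posts; stand and scale have the same axes at the start.
- pail: Round steel pail of brass levers, 68 mm across at the foot, 80 mm at the rim, 45 mm high, standing on the bench; origin: centre of its underside, z up. Its weight is not known beforehand (3.3 to 7 N).
- bail_axis (a point): Middle of the pivot line of the pail's wire bail (5 mm round), 42 mm above the underside; the line runs along the pail's x, ears at x = +-46 mm. Upright, the bail arches over the pail to 55 mm above this point (wire centre, at the middle). At the start it leans up to 0.45 rad to the pail's +y or -y, which is not measured; it swings easily, to 0.6 rad each way.
- steel_block: Bystander: bare steel block, 90 x 45 x 38 mm high.
- fluid_jar: Bystander: white jar, 60 mm across, 75 mm high.
- red_can: Bystander: red can, 72 mm across, 120 mm high.
- screwdriver: Bystander: screwdriver lying on the bench.
- brass_lever: Bystander: small bent brass lever lying flat, about 75 mm long, 7 mm thick.
- buff_wheel: Bystander: grey buffing wheel lying flat, 100 mm across, 22 mm high.
- wrench: Bystander: steel wrench lying on the bench.
Not all that is in view belongs to the job. What is shaped like the scale but orange is not meant.

How it is judged:
On the way, in this order (a step that is already met when the one before it is completed fails the run):
1. the scale is out of its stand, its hook not yet on the pail (distance of scale from where it was at the start of the episode above 0.05 m and contact force between scale and pail below 0.1 N and height (world z) of pail below 0.003 m), for 0.2 s.
2. the hook carries about 2 N (1.3 to 2.7 N) for a second, the pail still standing on the bench (contact force between scale and pail between 1.3 and 2.7 N and height (world z) of pail below 0.003 m and angle between pail's own z axis and vertical below 0.06 rad), for 1 s.
3. the pail hangs level and still from the hook, 6 to 22 mm clear of the bench, for a second (contact force between scale and pail above 2.5 N and height (world z) of pail between 0.006 and 0.022 m and angle between pail's own z axis and vertical below 0.12 rad and linear speed of pail below 0.03 m/s), for 1 s.
At the end, for the whole second after the job is handed in: The pail stands on the bench, upright and at rest within 40 mm of where it was, off the hook; the scale hangs in its stand again at rest and upright, its bar on both posts (within 8 mm across and 13 mm along the bar, 6 mm in height) with the gripper off it (height (world z) of pail below 0.003 m and angle between pail's own z axis and vertical below 0.06 rad and distance of pail from where it was at the start of the episode below 0.04 m and linear speed of pail below 0.02 m/s and contact force between scale and pail below 0.1 N and linear speed of scale below 0.03 m/s and x of scale in the frame of stand between -0.008 and 0.008 m and y of scale in the frame of stand between -0.013 and 0.013 m and z of scale in the frame of stand between 0.17 and 0.182 m and angle between scale's own z axis and vertical below 0.08 rad); the robot touches nothing.
It fails at once if the pail is raised more than 35 mm (height (world z) of pail above 0.035 m).
It fails at once if the pail is jerked, dropped or pressed (over 10 N between scale and pail, or the pail faster than 0.2 m/s) (contact force between scale and pail above 10 N or linear speed of pail above 0.2 m/s).
It fails at once if the pail is dragged more than 45 mm from its spot, or tipped more than 0.3 rad (distance of pail from where it was at the start of the episode above 0.045 m or angle between pail's own z axis and vertical above 0.3 rad).
It fails at once if the robot touches the pail itself (contact force between any of the fingers, the arm and pail above 1 N).
It fails at once if a bystander is shifted more than 20 mm (distance of any of steel_block, fluid_jar, red_can, screwdriver, brass_lever, buff_wheel, wrench from where it was at the start of the episode above 0.02 m).
It also fails if it takes over 72 s, if anything falls off the work surface, if the arm or the gripper's body presses on something with over 40 N, if the wrist force passes 120 N, or if a joint passes its speed limit or range.

## Working session

There is one attempt and no reset: what is moved stays moved. The work goes in short steps, Python scripts to look and compute and a tool call to move; the robot and the scene stay as the last step left them, time stands still between calls to the robot, and variables do not carry over. Pictures are saved under pics/ and viewed, at most 10 in all, crops included, and the job is handed in when it is done.

Besides the shell and the picture viewer there is one more tool, called after "Emit:" as name([rows], argument=value, ...), one row to a line, values as JSON. send_rows: Moves the arm, as the interface text tells. Its arguments: {"type":"object","properties":{"motion":{"type":"array"},"grip_force":{"type":"number"}},"required":["motion"]}

```bash
mkdir -p pics; cat > h.py <<'E'
from plant import *
import numpy as np, cv2
from scipy.spatial.transform import Rotation as R
def snap(n,save=None):
    s=snapshot(n)
    if save: cv2.imwrite('pics/'+save+'.png',s['img'][:,:,::-1])
    return s
def ray(s,u,v):
    h=s['img'].shape[0]; f=h/2/np.tan(np.radians(s['vertical_fov'])/2)
    d=np.array([(u-s['cx'])/f,-(v-s['cy'])/f,-1]); E=np.array(s['extrinsics'])
    d=E[:3,:3]@d; return E[:3,3],d/np.linalg.norm(d)
def plane(s,u,v,z):
    o,d=ray(s,u,v); return o+d*(z-o[2])/d[2]
def proj(s,p):
    h=s['img'].shape[0]; f=h/2/np.tan(np.radians(s['vertical_fov'])/2)
    E=np.array(s['extrinsics']); c=E[:3,:3].T@(np.array(p)-E[:3,3])
    return np.array([s['cx']-f*c[0]/c[2], s['cy']+f*c[1]/c[2]])
def tri(*rs):
    A=0;b=0
    for o,d in rs:
        P=np.eye(3)-np.outer(d,d); A=A+P; b=b+P@o
    x=np.linalg.solve(A,b); return x,[np.linalg.norm((np.eye(3)-np.outer(d,d))@(x-o)) for o,d in rs]
E
python3 - <<'E'
from h import *
a=snap('scene');b=snap('top');c=snap('wrist')
for s in(a,b,c): print(s['vertical_fov'],s['cx'],s['cy'],s['extrinsics'], [k for k in s])
im=np.hstack([a['img'],b['img']])
cv2.imwrite('pics/s.png',cv2.resize(a['img'][:,:,::-1],(800,600),interpolation=cv2.INTER_CUBIC));cv2.imwrite('pics/t.png',cv2.resize(b['img'][:,:,::-1],(800,600),interpolation=cv2.INTER_CUBIC))
st=get_state();print(st)
E
```

```text
50.16146241428063 250.18214925046487 193.38837826714462 [[-0.79749477 -0.50828217  0.3250405   0.90670503]
 [ 0.60331885 -0.66925932  0.43370304  0.40355706]
 [-0.00290713  0.54197897  0.84038702  0.98748016]
 [ 0.          0.          0.          1.        ]] ['img', 'vertical_fov', 'cx', 'cy', 'extrinsics']
43.50859445385273 254.82781769738807 190.34788450965337 [[-0.00409336  0.99556344 -0.09400365  0.47120446]
 [-0.99984415 -0.00246028  0.01748185 -0.03232088]
 [ 0.01717301  0.09406056  0.99541835  1.32285942]
 [ 0.          0.          0.          1.        ]] ['img', 'vertical_fov', 'cx', 'cy', 'extrinsics']
59.86642227005253 258.0140437171604 191.908886581744 [[ 2.57489061e-01 -9.26754779e-01 -2.73541520e-01  9.01842548e-02]
 [ 9.66280773e-01  2.46685773e-01  7.38078438e-02  6.22924874e-01]
 [-9.22970693e-04 -2.83322624e-01  9.59024212e-01  3.83693458e-01]
 [ 0.00000000e+00  0.00000000e+00  0.00000000e+00  1.00000000e+00]] ['img', 'vertical_fov', 'cx', 'cy', 'extrinsics']
{'clock': 0.15, 'q': array([-1.27617628,  0.68978901, -0.19454409,  1.56608026,  0.15733469,
        0.90251388, -0.21511826]), 'qd': array([-8.75449597e-04, -2.25053024e-03,  8.37215457e-05, -3.56997078e-03,
       -1.93464773e-04, -1.05518977e-04,  6.06924767e-04]), 'joint_torque': array([-1.65594636e-03, -5.27866530e+01, -1.26856215e+00, -1.53590584e+01,
       -5.25182707e-02,  3.81588936e-03,  1.08334148e-04]), 'tool_pos': array([0.16108559, 0.60340924, 0.24910277]), 'eef_rot': array([ 1.30001774e-01,  9.91513515e-01, -6.97420329e-04, -3.06160372e-05]), 'contact_force': array([0.63904163, 0.01521301, 0.34146161]), 'moment': array([-0.00653118, -0.01347976,  0.03270548]), 'finger_force': 0.0, 'opening': 0.9977812582388862}
```

View pics/s.png

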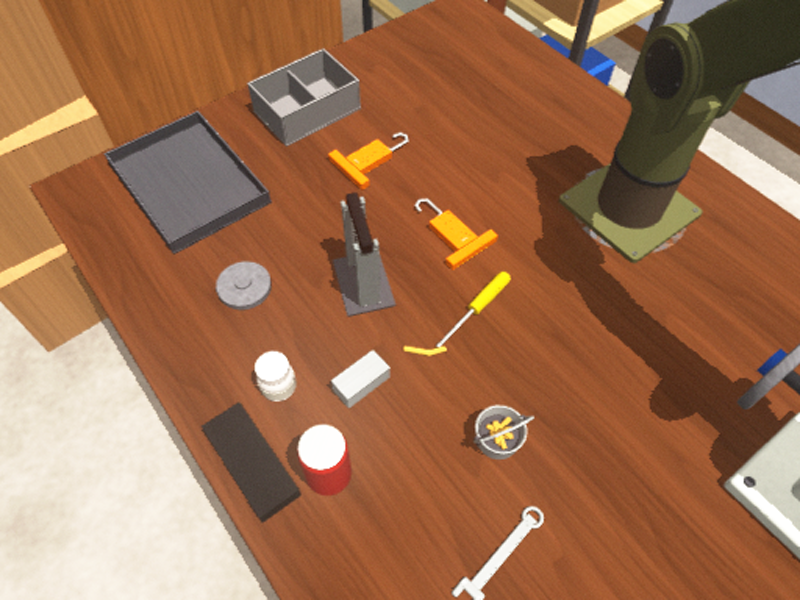

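View pics/t.png

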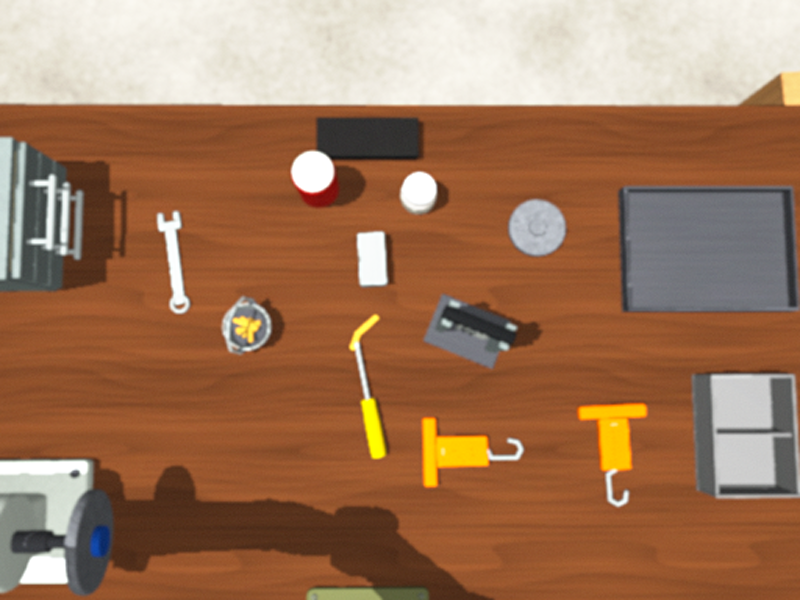

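```bash
python3 - <<'E'
from h import *
a=snap('scene');b=snap('top')
def c(s,u,v,w=33):
    k=s['img'][int(v-w*.75):int(v+w*.75),u-w:u+w,::-1];return cv2.resize(k,(400,300),interpolation=cv2.INTER_CUBIC)
cv2.imwrite('pics/crop.png',np.vstack([np.hstack([c(a,321,275),c(b,158,208)]),np.hstack([c(a,232,160,52),c(b,301,212,52)])]))
for n,s,u,v in(('bar',b,306,208),):print(plane(s,u,v,.187))
print(plane(b,158,208,.042),plane(a,321,277,.045),plane(a,229,142,.187))
E
```

```text
[ 0.53619003 -0.17327714  0.187     ]
[0.54570867 0.20258154 0.042     ] [0.55093882 0.21220889 0.045     ] [ 0.54651246 -0.16512043  0.187     ]
```

View pics/crop.png

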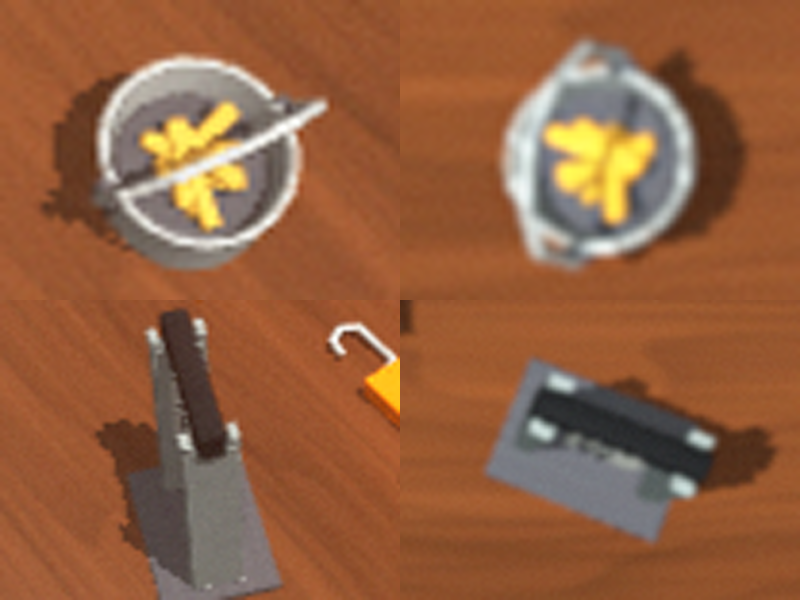

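```bash
cat >> h.py <<'E'
def pose():
    st=get_state(); return np.array(st['tool_pos']),R.from_quat(st['eef_rot']),st
def yaw_down(yy):  # tool z down, tool y at world angle yy (rad)
    y=np.array([np.cos(yy),np.sin(yy),0]);z=np.array([0,0,-1.]);return R.from_matrix(np.c_[np.cross(y,z),y,z])
def plan(p1,yy,n,jaw=8.8,start=None,smooth=True):
    import json
    p0,r0,_=pose() if start is None else start
    r1=yaw_down(yy); w=(r0.inv()*r1).as_rotvec(); p1=np.array(p1)
    s=lambda t:t*t*(3-2*t) if smooth else t
    out=[];pp,rr=p0,r0
    for i in range(1,n+1):
        t=s(i/n);p=p0+(p1-p0)*t;r=r0*R.from_rotvec(w*t)
        d=rr.inv().apply(p-pp)*100;v=(rr.inv()*r).as_rotvec()
        row={k:round(float(x),2) for k,x in zip('xyz',d)};row.update({k:round(float(x),3) for k,x in zip(('rx','ry','rz'),v) if abs(x)>.0005});row['jaw']=jaw
        out.append(row)
        pp=pp+rr.apply([row['x']/100,row['y']/100,row['z']/100]);rr=rr*R.from_rotvec([row.get(k,0) for k in('rx','ry','rz')])
    for i in range(0,n,5):print(json.dumps(out[i:i+5]))
    print('end',p0,p1,np.degrees(w))
E
python3 -c "
from h import *
plan([.50,.20,.33],np.radians(10),10,smooth=False)"
```

```text
[{"x": -4.31, "y": -3.03, "z": -0.8, "rz": 0.114, "jaw": 8.8}, {"x": -4.64, "y": -2.51, "z": -0.81, "rz": 0.113, "jaw": 8.8}, {"x": -4.88, "y": -1.98, "z": -0.8, "rz": 0.114, "jaw": 8.8}, {"x": -5.08, "y": -1.41, "z": -0.8, "rz": 0.113, "jaw": 8.8}, {"x": -5.21, "y": -0.83, "z": -0.81, "rz": 0.114, "jaw": 8.8}]
[{"x": -5.26, "y": -0.23, "z": -0.8, "rz": 0.113, "jaw": 8.8}, {"x": -5.26, "y": 0.37, "z": -0.81, "rz": 0.114, "jaw": 8.8}, {"x": -5.18, "y": 0.96, "z": -0.8, "ry": 0.001, "rz": 0.113, "jaw": 8.8}, {"x": -5.04, "y": 1.54, "z": -0.81, "rz": 0.114, "jaw": 8.8}, {"x": -4.83, "y": 2.1, "z": -0.81, "rx": -0.001, "rz": 0.114, "jaw": 8.8}]
end [0.16111277 0.60361749 0.24936515] [0.5  0.2  0.33] [-3.72474711e-02  2.84554007e-02  6.50610349e+01]
```

Emit:
send_rows([
  {"x": -2.8,"y": -2.1,"z": -0.5,"rz": 0.076,"jaw": 8.8},
  {"x": -3.0,"y": -1.8,"z": -0.5,"rz": 0.076,"jaw": 8.8},
  {"x": -3.1,"y": -1.6,"z": -0.5,"rz": 0.076,"jaw": 8.8},
  {"x": -3.2,"y": -1.3,"z": -0.5,"rz": 0.076,"jaw": 8.8},
  {"x": -3.3,"y": -1.05,"z": -0.5,"rz": 0.076,"jaw": 8.8},
])

```text
schema error: expected keys x, y, z, rx, ry, rz, jaw
```

Emit:
send_rows([
  {"x": -3.4,"y": -0.8,"z": -0.5,"rz": 0.076,"jaw": 8.8},
  {"x": -3.5,"y": -0.55,"z": -0.5,"rz": 0.076,"jaw": 8.8},
  {"x": -3.5,"y": -0.3,"z": -0.5,"rz": 0.076,"jaw": 8.8},
  {"x": -3.5,"y": 0,"z": -0.5,"rz": 0.076,"jaw": 8.8},
  {"x": -3.5,"y": 0.25,"z": -0.5,"rz": 0.076,"jaw": 8.8},
])

```text
schema error: expected keys x, y, z, rx, ry, rz, jaw
```

Emit:
send_rows([
  {"x": -3.5,"y": 0.5,"z": -0.5,"rz": 0.076,"jaw": 8.8},
  {"x": -3.5,"y": 0.75,"z": -0.5,"rz": 0.076,"jaw": 8.8},
  {"x": -3.4,"y": 1.0,"z": -0.5,"rz": 0.076,"jaw": 8.8},
  {"x": -3.3,"y": 1.2,"z": -0.5,"rz": 0.076,"jaw": 8.8},
  {"x": -3.2,"y": 1.4,"z": -0.5,"rz": 0.076,"jaw": 8.8},
])

```text
schema error: expected keys x, y, z, rx, ry, rz, jaw
```

```bash
cat > sv.py <<'E'
import sys,pickle
from h import *
n=sys.argv[1];s=snap('wrist',n);pickle.dump(s,open(n+'.pkl','wb'))
print(pose()[0],proj(s,[.546,.204,.0]),proj(s,[.541,-.17,.187]))
E
python3 sv.py p1; python3 -c "
from h import *
plan([.541,-.17,.33],np.radians(-22),10,smooth=False)"
```

```text
[0.1611149  0.60370078 0.2494575 ] [ 74.91175309 457.50098326] [-327.56790531  694.23175366]
[{"x": -5.67, "y": -6.5, "z": -0.8, "rz": 0.169, "jaw": 8.8}, {"x": -6.67, "y": -5.45, "z": -0.8, "rz": 0.17, "jaw": 8.8}, {"x": -7.51, "y": -4.24, "z": -0.81, "rz": 0.169, "jaw": 8.8}, {"x": -8.11, "y": -2.92, "z": -0.8, "rz": 0.17, "jaw": 8.8}, {"x": -8.48, "y": -1.51, "z": -0.8, "rz": 0.169, "jaw": 8.8}]
[{"x": -8.62, "y": -0.05, "z": -0.8, "rz": 0.169, "jaw": 8.8}, {"x": -8.51, "y": 1.39, "z": -0.8, "rz": 0.17, "jaw": 8.8}, {"x": -8.15, "y": 2.81, "z": -0.8, "rz": 0.169, "jaw": 8.8}, {"x": -7.55, "y": 4.15, "z": -0.81, "rz": 0.17, "jaw": 8.8}, {"x": -6.75, "y": 5.36, "z": -0.8, "ry": 0.001, "rz": 0.169, "jaw": 8.8}]
end [0.1611149  0.60370078 0.2494575 ] [ 0.541 -0.17   0.33 ] [-2.21012314e-02  2.69407242e-02  9.70565841e+01]
```

All keys are required.

Emit:
send_rows([
  {"x": -2.8,"y": -2.1,"z": -0.5,"rx": 0,"ry": 0,"rz": 0.076,"jaw": 8.8},
  {"x": -3.0,"y": -1.8,"z": -0.5,"rx": 0,"ry": 0,"rz": 0.076,"jaw": 8.8},
  {"x": -3.1,"y": -1.6,"z": -0.5,"rx": 0,"ry": 0,"rz": 0.076,"jaw": 8.8},
  {"x": -3.2,"y": -1.3,"z": -0.5,"rx": 0,"ry": 0,"rz": 0.076,"jaw": 8.8},
  {"x": -3.3,"y": -1.05,"z": -0.5,"rx": 0,"ry": 0,"rz": 0.076,"jaw": 8.8},
])

```text
clock: 0.8
tool_pos: [0.2723, 0.4682, 0.275]
eef_rot: [0.316, 0.949, 0.0, 0.0]
contact_force: [0.6, -0.0, 0.9]
opening: 0.997
finger_force: 0.0
```

Emit:
send_rows([
  {"x": -3.4,"y": -0.8,"z": -0.5,"rx": 0,"ry": 0,"rz": 0.076,"jaw": 8.8},
  {"x": -3.5,"y": -0.55,"z": -0.5,"rx": 0,"ry": 0,"rz": 0.076,"jaw": 8.8},
  {"x": -3.5,"y": -0.3,"z": -0.5,"rx": 0,"ry": 0,"rz": 0.076,"jaw": 8.8},
  {"x": -3.5,"y": 0,"z": -0.5,"rx": 0,"ry": 0,"rz": 0.076,"jaw": 8.8},
  {"x": -3.5,"y": 0.25,"z": -0.5,"rx": 0,"ry": 0,"rz": 0.076,"jaw": 8.8},
])

```text
clock: 1.3
tool_pos: [0.3851, 0.3337, 0.3001]
eef_rot: [0.49, 0.872, 0.0, 0.0]
contact_force: [0.9, 0.1, -0.8]
opening: 1.002
finger_force: 0.0
```

Emit:
send_rows([
  {"x": -3.5,"y": 0.5,"z": -0.5,"rx": 0,"ry": 0,"rz": 0.076,"jaw": 8.8},
  {"x": -3.5,"y": 0.75,"z": -0.5,"rx": 0,"ry": 0,"rz": 0.076,"jaw": 8.8},
  {"x": -3.4,"y": 1.0,"z": -0.5,"rx": 0,"ry": 0,"rz": 0.076,"jaw": 8.8},
  {"x": -3.3,"y": 1.2,"z": -0.5,"rx": 0,"ry": 0,"rz": 0.076,"jaw": 8.8},
  {"x": -3.2,"y": 1.4,"z": -0.5,"rx": 0,"ry": 0,"rz": 0.076,"jaw": 8.8},
])

```text
clock: 1.8
tool_pos: [0.4959, 0.1961, 0.325]
eef_rot: [0.646, 0.764, 0.0, -0.0]
contact_force: [0.4, -0.3, 0.3]
opening: 0.998
finger_force: 0.0
```

```bash
python3 sv.py p1; python3 -c "
from h import *
plan([.541,-.17,.33],np.radians(-22),10,smooth=False)"
```

```text
[0.50036694 0.18961218 0.32599336] [294.770658   149.50655312] [243.92331659 491.19005427]
[{"x": -3.62, "y": -0.15, "z": -0.02, "rx": 0.001, "rz": 0.054, "jaw": 8.8}, {"x": -3.61, "y": 0.04, "z": -0.03, "ry": 0.001, "rz": 0.054, "jaw": 8.8}, {"x": -3.62, "y": 0.24, "z": -0.03, "rx": 0.001, "rz": 0.054, "jaw": 8.8}, {"x": -3.59, "y": 0.43, "z": -0.02, "rz": 0.054, "jaw": 8.8}, {"x": -3.56, "y": 0.62, "z": -0.03, "rx": 0.001, "ry": 0.001, "rz": 0.053, "jaw": 8.8}]
[{"x": -3.53, "y": 0.81, "z": -0.03, "rx": 0.001, "rz": 0.054, "jaw": 8.8}, {"x": -3.48, "y": 1.01, "z": -0.04, "rz": 0.054, "jaw": 8.8}, {"x": -3.42, "y": 1.18, "z": -0.03, "rx": 0.001, "ry": 0.001, "rz": 0.054, "jaw": 8.8}, {"x": -3.35, "y": 1.38, "z": -0.04, "rz": 0.054, "jaw": 8.8}, {"x": -3.27, "y": 1.54, "z": -0.04, "rx": 0.001, "rz": 0.054, "jaw": 8.8}]
end [0.50036694 0.18961218 0.32599336] [ 0.541 -0.17   0.33 ] [ 0.34031536  0.18182852 30.8822351 ]
```

Emit:
send_rows([
  {"x": -3.0,"y": -0.1,"z": 0,"rx": 0,"ry": 0,"rz": 0.054,"jaw": 8.8},
  {"x": -3.0,"y": 0.04,"z": 0,"rx": 0,"ry": 0,"rz": 0.054,"jaw": 8.8},
  {"x": -2.0,"y": 0.2,"z": 0,"rx": 0,"ry": 0,"rz": 0.05,"jaw": 8.8},
  {"x": 0,"y": 0,"z": 0,"rx": 0,"ry": 0,"rz": 0,"jaw": 8.8},
  {"x": 0,"y": 0,"z": 0,"rx": 0,"ry": 0,"rz": 0,"jaw": 8.8},
])

```text
clock: 2.35
tool_pos: [0.5063, 0.119, 0.3247]
eef_rot: [0.702, 0.712, 0.0, -0.0]
contact_force: [-0.3, 0.7, 0.3]
opening: 1.002
finger_force: 0.0
```

```bash
python3 sv.py p2; python3 -c "
from h import *
a=cv2.imread('pics/p1.png');b=cv2.imread('pics/p2.png')
import pickle
def c(n):
    s=pickle.load(open(n+'.pkl','rb'));u,v=proj(s,[.546,.204,.04]).astype(int);u0,v0=max(u-80,0),max(v-60,0)
    print(n,u0,v0);return cv2.resize(s['img'][v0:v0+120,u0:u0+160,::-1],(800,600),interpolation=cv2.INTER_CUBIC)[:, :]
k=np.hstack([cv2.resize(c(n),(400,300)) for n in('p1','p2')]);cv2.imwrite('pics/pp.png',k)
plan([.541,-.17,.33],np.radians(-22),10,smooth=False)"
```

```text
[0.50613662 0.11973191 0.32467427] [289.4829118  85.2170581] [286.57700881 440.67282885]
p1 218 94
p2 212 24
[{"x": -2.9, "y": 0.31, "z": -0.06, "rz": 0.04, "jaw": 8.8}, {"x": -2.89, "y": 0.42, "z": -0.05, "rz": 0.04, "jaw": 8.8}, {"x": -2.87, "y": 0.53, "z": -0.06, "rz": 0.04, "jaw": 8.8}, {"x": -2.84, "y": 0.66, "z": -0.06, "ry": -0.001, "rz": 0.039, "jaw": 8.8}, {"x": -2.82, "y": 0.76, "z": -0.05, "rz": 0.04, "jaw": 8.8}]
[{"x": -2.78, "y": 0.87, "z": -0.06, "rz": 0.04, "jaw": 8.8}, {"x": -2.75, "y": 0.99, "z": -0.05, "rz": 0.04, "jaw": 8.8}, {"x": -2.71, "y": 1.09, "z": -0.06, "rz": 0.04, "jaw": 8.8}, {"x": -2.66, "y": 1.2, "z": -0.05, "rz": 0.04, "jaw": 8.8}, {"x": -2.61, "y": 1.31, "z": -0.06, "rz": 0.04, "jaw": 8.8}]
end [0.50613662 0.11973191 0.32467427] [ 0.541 -0.17   0.33 ] [-0.02297874 -0.07848657 22.84287295]
```

View pics/pp.png

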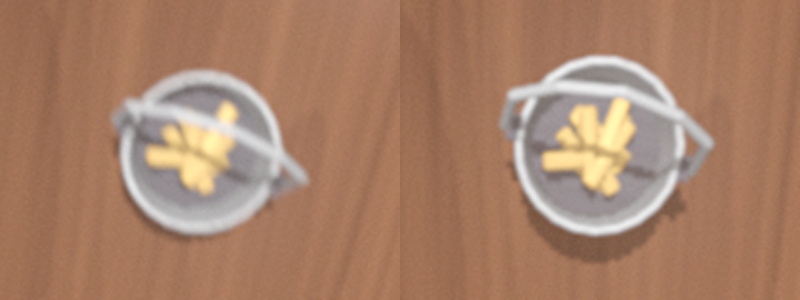

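```bash
cat > pl.py <<'E'
from h import *
import pickle
s=pickle.load(open('p2.pkl','rb'))
f=lambda x,y:(212+(x-400)/2.5,24+y/2.5)
e1=plane(s,*f(510,130),.042);e2=plane(s,*f(688,175),.042)
rim=[plane(s,*f(*q),.045) for q in((600,57),(683,147),(600,234),(517,160))]
c=np.mean(rim,0);print('rim',(rim[0]+rim[2])/2,(rim[1]+rim[3])/2,np.linalg.norm(rim[0]-rim[2]),np.linalg.norm(rim[1]-rim[3]))
print('ears',e1,e2,(e1+e2)/2,np.linalg.norm(e1-e2)); x=(e2-e1)/np.linalg.norm(e2-e1);print('x ang',np.degrees(np.arctan2(x[1],x[0])))
m=(rim[0]+rim[1]+rim[2]+rim[3])/4; m[2]=.042
yv=np.cross([0,0,1],x)
for q in((560,89),(600,85),(630,92),(650,98)):
    o,d=ray(s,*f(*q));
    t=((m-o)@x)/(d@x) if abs(d@x)>1e-3 else None
    # wire point at which bail plane (lean L) : report for leans
    for L in(.1,.2,.3,.4):
        n=np.cross(x,[0,0,1])*0+ (np.cos(L)*yv-np.sin(L)*np.array([0,0,1])); P=o+d*(((m-o)@n)/(d@n)); r=P-m
        print(q,L,'along x %.3f up-in-plane %.3f'%(r@x,r@(np.sin(L)*yv+np.cos(L)*np.array([0,0,1]))))
for n in('scene','top'):
    t=snapshot(n)
    for L in(-.4,-.3,-.2,-.1,0,.1,.2,.3,.4): print(n,L,proj(t,m+.055*(np.sin(L)*yv+np.cos(L)*np.array([0,0,1]))).round(1))
E
python3 pl.py
```

```text
rim [0.5448838  0.20517988 0.045     ] [0.54490339 0.20270346 0.045     ] 0.07958543383024011 0.07868728299267708
ears [0.50221    0.21281272 0.042     ] [0.58796644 0.19351363 0.042     ] [0.54508822 0.20316318 0.042     ] 0.08790120179274924
x ang -12.682855656996217
(560, 89) 0.1 along x -0.028 up-in-plane 0.112
(560, 89) 0.2 along x -0.027 up-in-plane 0.075
(560, 89) 0.3 along x -0.027 up-in-plane 0.057
(560, 89) 0.4 along x -0.026 up-in-plane 0.046
(600, 85) 0.1 along x -0.016 up-in-plane 0.132
(600, 85) 0.2 along x -0.014 up-in-plane 0.091
(600, 85) 0.3 along x -0.012 up-in-plane 0.070
(600, 85) 0.4 along x -0.011 up-in-plane 0.057
(630, 92) 0.1 along x -0.007 up-in-plane 0.133
(630, 92) 0.2 along x -0.002 up-in-plane 0.092
(630, 92) 0.3 along x 0.000 up-in-plane 0.071
(630, 92) 0.4 along x 0.002 up-in-plane 0.058
(650, 98) 0.1 along x 0.000 up-in-plane 0.132
(650, 98) 0.2 along x 0.006 up-in-plane 0.091
(650, 98) 0.3 along x 0.008 up-in-plane 0.070
(650, 98) 0.4 along x 0.010 up-in-plane 0.057
scene -0.4 [318.9 257.5]
scene -0.3 [320.1 259. ]
scene -0.2 [321.3 260.7]
scene -0.1 [322.5 262.5]
scene 0 [323.7 264.5]
scene 0.1 [324.9 266.6]
scene 0.2 [326.  268.7]
scene 0.3 [327.1 270.9]
scene 0.4 [328.1 273.2]
top -0.4 [162. 209.]
top -0.3 [159.9 208.5]
top -0.2 [157.8 208. ]
top -0.1 [155.6 207.6]
top 0 [153.5 207.1]
top 0.1 [151.4 206.6]
top 0.2 [149.4 206.2]
top 0.3 [147.5 205.8]
top 0.4 [145.6 205.4]
```

Emit:
send_rows([
  {"x": -2.9,"y": 0.3,"z": 0,"rx": 0,"ry": 0,"rz": 0.04,"jaw": 8.8},
  {"x": -2.9,"y": 0.4,"z": -0.1,"rx": 0,"ry": 0,"rz": 0.04,"jaw": 8.8},
  {"x": -2.9,"y": 0.5,"z": 0,"rx": 0,"ry": 0,"rz": 0.04,"jaw": 8.8},
  {"x": -2.8,"y": 0.7,"z": -0.1,"rx": 0,"ry": 0,"rz": 0.04,"jaw": 8.8},
  {"x": -2.8,"y": 0.8,"z": 0,"rx": 0,"ry": 0,"rz": 0.04,"jaw": 8.8},
])

```text
clock: 3.0
tool_pos: [0.524, -0.0264, 0.3268]
eef_rot: [0.77, 0.638, 0.0, -0.0]
contact_force: [0.9, 0.1, -0.6]
opening: 1.0
finger_force: 0.0
```

Emit:
send_rows([
  {"x": -2.8,"y": 0.9,"z": 0,"rx": 0,"ry": 0,"rz": 0.04,"jaw": 8.8},
  {"x": -2.8,"y": 1.0,"z": -0.1,"rx": 0,"ry": 0,"rz": 0.04,"jaw": 8.8},
  {"x": -1.5,"y": 0.5,"z": 0,"rx": 0,"ry": 0,"rz": 0.04,"jaw": 8.8},
  {"x": 0,"y": 0,"z": 0,"rx": 0,"ry": 0,"rz": 0.04,"jaw": 8.8},
  {"x": 0,"y": 0,"z": 0,"rx": 0,"ry": 0,"rz": 0.04,"jaw": 8.8},
])

```text
clock: 3.5
tool_pos: [0.5317, -0.1005, 0.3275]
eef_rot: [0.831, 0.557, 0.0, -0.0]
contact_force: [0.1, 0.4, -0.1]
opening: 0.999
finger_force: 0.0
```

```bash
sleep 0; python3 sv.py q0 >/dev/null; python3 sv.py q1
```

```text
[ 0.5316989  -0.09989358  0.32746403] [169.91759979 -99.57442015] [297.57460524 248.77929742]
```

View pics/q1.png

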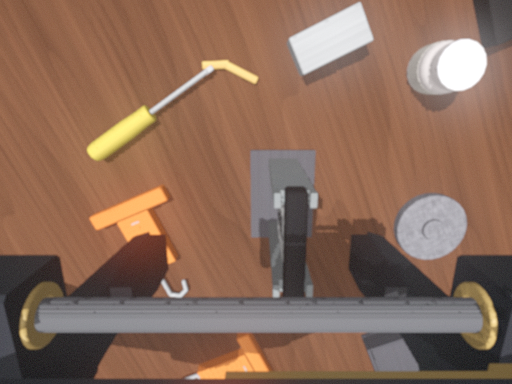

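```bash
cat > st.py <<'E'
from h import *
import pickle
s=pickle.load(open('q1.pkl','rb'));t=snapshot('top')
def blob(s,box,ext=None):
    u0,v0,u1,v1=box;g=s['img'][v0:v1,u0:u1].max(2);m=(g<60).astype(np.uint8)
    m=cv2.morphologyEx(m,cv2.MORPH_OPEN,np.ones((3,3),np.uint8))
    n,l,stt,c=cv2.connectedComponentsWithStats(m);i=1+np.argmax(stt[1:,4])
    ys,xs=np.where(l==i);r=cv2.minAreaRect(np.c_[xs,ys].astype(np.float32));return (np.array(r[0])+[u0,v0],r[1:],stt[i],cv2.boxPoints(r)+[u0,v0])
for n,S,b in(('wrist',s,(270,170,325,292)),('top',t,(270,180,340,235))):
    B=blob(S,b);print(n,B[0],B[1]);P=[plane(S,*q,.187) for q in B[3]];print(np.array(P).round(4));c=np.mean(P,0)
    e=[P[i+1]-P[i] for i in(0,1)];print(c,[ (np.linalg.norm(v).round(4),np.degrees(np.arctan2(v[1],v[0])).round(1)) for v in e])
im=cv2.resize(s['img'][150:300,200:350+50,::-1],(800,600),interpolation=cv2.INTER_CUBIC)
cv2.imwrite('pics/q1c.png',im)
E
python3 st.py
```

```text
wrist [293.5 268. ] ((46.0, 21.0), 90.0)
[[ 0.5301 -0.1615  0.187 ]
 [ 0.5477 -0.1687  0.187 ]
 [ 0.5314 -0.2133  0.187 ]
 [ 0.513  -0.2058  0.187 ]]
[ 0.53055536 -0.18730539  0.187     ] [(np.float64(0.019), np.float64(-22.3)), (np.float64(0.0475), np.float64(-110.1))]
top [328.5 215. ] ((4.0, 3.0), 90.0)
[[ 0.5242 -0.2229  0.187 ]
 [ 0.5242 -0.23    0.187 ]
 [ 0.5147 -0.2299  0.187 ]
 [ 0.5147 -0.2227  0.187 ]]
[ 0.51944584 -0.22639227  0.187     ] [(np.float64(0.0071), np.float64(-90.2)), (np.float64(0.0095), np.float64(178.9))]
```

View pics/q1c.png

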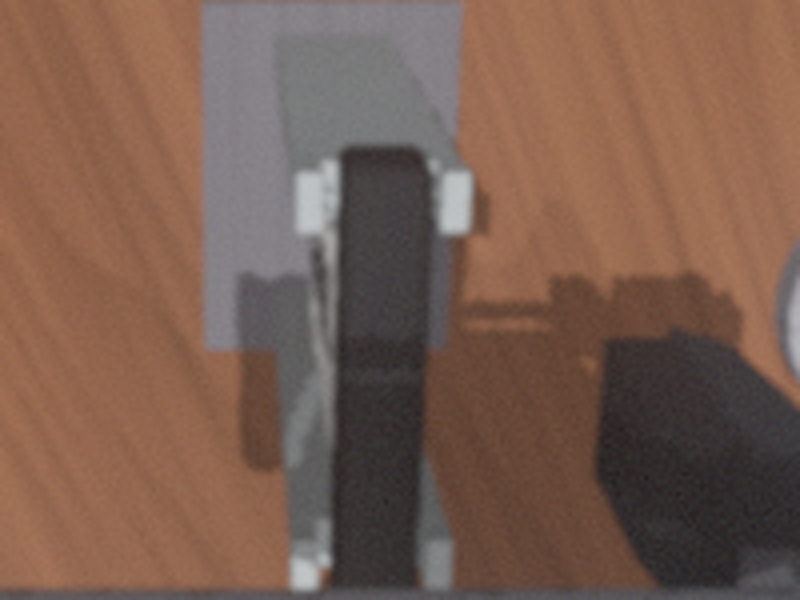

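```bash
cat > st2.py <<'E'
from h import *
import pickle
s=pickle.load(open('q1.pkl','rb'));t=snapshot('top')
f=lambda x,y:(200+x/4,150+y/4)
g=lambda x,y:(249+(x-400)*.26,173+(y-300)*.26)
A=[plane(s,*f(*q),.175) for q in((309,202),(456,202),(303,570),(437,566))]
B=[plane(t,*g(*q),.175) for q in((541,430),(562,383),(683,486),(703,440))]
for P in(A,B):
    n=(P[0]+P[1])/2;q=(P[2]+P[3])/2;print(n,q,(n+q)/2,np.linalg.norm(n-q),np.degrees(np.arctan2(*(q-n)[[1,0]])),np.linalg.norm(P[0]-P[1]))
for qa,qb in (((309,202),(541,430)),((456,202),(562,383))): print('tri',tri(ray(s,*f(*qa)),ray(t,*g(*qb))))
a=plane(s,*f(387,150),.187);b=plane(s,*f(376,560),.187);d=(b-a)/np.linalg.norm(b-a);print('bar end',a,np.degrees(np.arctan2(d[1],d[0])),'centre',a+.058*d)
a=np.array(plane(t,*g(538,398),.187))
E
python3 st2.py
```

```text
[ 0.55528226 -0.13039556  0.175     ] [ 0.5192694  -0.21793707  0.175     ] [ 0.53727583 -0.17416632  0.175     ] 0.09465961163943845 -112.36130320538481 0.0332396017638983
[ 0.55454835 -0.13276892  0.175     ] [ 0.51909022 -0.22047377  0.175     ] [ 0.53681929 -0.17662134  0.175     ] 0.0946013712520684 -112.01295394244086 0.032217110428558834
tri (array([ 0.53987381, -0.12636647,  0.16862923]), [np.float64(0.0004616090395350442), np.float64(0.00046160903953508785)])
tri (array([ 0.57060718, -0.14057424,  0.16410731]), [np.float64(0.0004862388392511401), np.float64(0.000486238839251232)])
bar end [ 0.56044796 -0.11568045  0.187     ] -111.91942581164173 centre [ 0.53879643 -0.16948762  0.187     ]
```

```bash
python3 -c "
from h import *
plan([.5373,-.174,.22],np.radians(-22.2),5,smooth=False)"
```

```text
[{"x": -1.33, "y": 0.66, "z": 2.15, "jaw": 8.8}, {"x": -1.32, "y": 0.66, "z": 2.15, "rz": 0.001, "jaw": 8.8}, {"x": -1.33, "y": 0.66, "z": 2.15, "jaw": 8.8}, {"x": -1.33, "y": 0.66, "z": 2.15, "rz": 0.001, "jaw": 8.8}, {"x": -1.32, "y": 0.67, "z": 2.15, "ry": -0.001, "jaw": 8.8}]
end [ 0.53166258 -0.10015129  0.32756224] [ 0.5373 -0.174   0.22  ] [-0.02276442 -0.03103763  0.11818521]
```

Emit:
send_rows([
  {"x": -1.66,"y": 0.83,"z": 2.15,"rx": 0,"ry": 0,"rz": 0,"jaw": 8.8},
  {"x": -1.66,"y": 0.83,"z": 2.15,"rx": 0,"ry": 0,"rz": 0,"jaw": 8.8},
  {"x": -1.66,"y": 0.83,"z": 2.15,"rx": 0,"ry": 0,"rz": 0.002,"jaw": 8.8},
  {"x": -1.65,"y": 0.82,"z": 2.15,"rx": 0,"ry": 0,"rz": 0,"jaw": 8.8},
  {"x": 0,"y": 0,"z": 2.15,"rx": 0,"ry": 0,"rz": 0,"jaw": 8.8},
])

```text
clock: 4.2
tool_pos: [0.5371, -0.178, 0.2196]
eef_rot: [0.831, 0.556, -0.0, 0.001]
contact_force: [-0.7, 1.6, 0.3]
opening: 0.997
finger_force: 0.0
```

Emit:
send_rows([
  {"x": 0,"y": 0,"z": 1.5,"rx": 0,"ry": 0,"rz": 0,"jaw": 8.8},
  {"x": 0,"y": 0,"z": 1.5,"rx": 0,"ry": 0,"rz": 0,"jaw": 8.8},
  {"x": 0,"y": 0,"z": 1.5,"rx": 0,"ry": 0,"rz": 0,"jaw": 8.8},
  {"x": 0,"y": 0,"z": 0.6,"rx": 0,"ry": 0,"rz": 0,"jaw": 8.8},
  {"x": 0,"y": 0,"z": 0,"rx": 0,"ry": 0,"rz": 0,"jaw": 8.8},
])

```text
clock: 4.7
tool_pos: [0.5368, -0.1746, 0.1685]
eef_rot: [0.83, 0.557, -0.0, -0.001]
contact_force: [0.2, 0.4, 0.3]
opening: 1.0
finger_force: 0.0
```

```bash
python3 -c "
from h import *
plan([.5373,-.174,.169],np.radians(-22.2),5,smooth=False)
s=snap('scene','g0')"
```

```text
[{"x": 0.01, "y": 0.01, "z": -0.01, "jaw": 8.8}, {"x": 0.02, "y": 0.0, "z": -0.01, "rx": -0.001, "rz": -0.001, "jaw": 8.8}, {"x": 0.01, "y": 0.01, "z": -0.01, "jaw": 8.8}, {"x": 0.02, "y": 0.0, "z": -0.01, "jaw": 8.8}, {"x": 0.01, "y": 0.01, "z": -0.01, "rx": -0.001, "jaw": 8.8}]
end [ 0.53675353 -0.1745795   0.16853601] [ 0.5373 -0.174   0.169 ] [-0.09528906 -0.01435535 -0.08100972]
```

Emit:
send_rows([
  {"x": 0,"y": 0,"z": 0,"rx": 0,"ry": 0,"rz": 0,"jaw": 5},
  {"x": 0,"y": 0,"z": 0,"rx": 0,"ry": 0,"rz": 0,"jaw": 3},
  {"x": 0,"y": 0,"z": 0,"rx": 0,"ry": 0,"rz": 0,"jaw": 2.4},
  {"x": 0,"y": 0,"z": 0,"rx": 0,"ry": 0,"rz": 0,"jaw": 2.1},
  {"x": 0,"y": 0,"z": 0,"rx": 0,"ry": 0,"rz": 0,"jaw": 1.5},
], grip_force=40)

```text
clock: 5.25
tool_pos: [0.5371, -0.1752, 0.1694]
eef_rot: [0.831, 0.557, 0.0, 0.0]
contact_force: [0.0, -0.5, 0.5]
opening: 0.569
finger_force: 0.0
```

Emit:
send_rows([
  {"x": 0,"y": 0,"z": 0,"rx": 0,"ry": 0,"rz": 0,"jaw": 1},
  {"x": 0,"y": 0,"z": 0,"rx": 0,"ry": 0,"rz": 0,"jaw": 1},
  {"x": 0,"y": 0,"z": 0,"rx": 0,"ry": 0,"rz": 0,"jaw": 1},
  {"x": 0,"y": 0,"z": -0.2,"rx": 0,"ry": 0,"rz": 0,"jaw": 1},
  {"x": 0,"y": 0,"z": -0.3,"rx": 0,"ry": 0,"rz": 0,"jaw": 1},
])

```text
clock: 5.75
tool_pos: [0.5367, -0.1751, 0.174]
eef_rot: [0.831, 0.557, -0.0, -0.0]
contact_force: [0.2, -0.3, -2.6]
opening: 0.222
finger_force: 40.0
```

Emit:
send_rows([
  {"x": 0,"y": 0,"z": -0.5,"rx": 0,"ry": 0,"rz": 0,"jaw": 1},
  {"x": 0,"y": 0,"z": -1,"rx": 0,"ry": 0,"rz": 0,"jaw": 1},
  {"x": 0,"y": 0,"z": -2,"rx": 0,"ry": 0,"rz": 0,"jaw": 1},
  {"x": 0,"y": 0,"z": -2,"rx": 0,"ry": 0,"rz": 0,"jaw": 1},
  {"x": 0,"y": 0,"z": -2,"rx": 0,"ry": 0,"rz": 0,"jaw": 1},
])

```text
clock: 6.25
tool_pos: [0.5369, -0.1753, 0.2506]
eef_rot: [0.831, 0.557, 0.0, 0.0]
contact_force: [0.0, 0.2, -1.4]
opening: 0.225
finger_force: 40.0
```

Emit:
send_rows([
  {"x": 0,"y": 0,"z": -2.5,"rx": 0,"ry": 0,"rz": 0,"jaw": 1},
  {"x": 0,"y": 0,"z": -2.5,"rx": 0,"ry": 0,"rz": 0,"jaw": 1},
  {"x": 0,"y": 0,"z": -2.5,"rx": 0,"ry": 0,"rz": 0,"jaw": 1},
  {"x": 0,"y": 0,"z": -2.5,"rx": 0,"ry": 0,"rz": 0,"jaw": 1},
  {"x": 0,"y": 0,"z": -1.5,"rx": 0,"ry": 0,"rz": 0,"jaw": 1},
])

```text
clock: 6.75
tool_pos: [0.5373, -0.1756, 0.367]
eef_rot: [0.831, 0.557, 0.001, 0.001]
contact_force: [0.4, -0.8, -2.7]
opening: 0.221
finger_force: 40.0
```

Emit:
send_rows([
  {"x": 0,"y": 0,"z": 0,"rx": 0,"ry": 0,"rz": 0,"jaw": 1},
  {"x": 0,"y": 0,"z": 0,"rx": 0,"ry": 0,"rz": 0,"jaw": 1},
  {"x": 0,"y": 0,"z": 0,"rx": 0,"ry": 0,"rz": 0,"jaw": 1},
  {"x": 0,"y": 0,"z": 0,"rx": 0,"ry": 0,"rz": 0,"jaw": 1},
  {"x": 0,"y": 0,"z": 0,"rx": 0,"ry": 0,"rz": 0,"jaw": 1},
])

```text
clock: 7.25
tool_pos: [0.5367, -0.1751, 0.3634]
eef_rot: [0.831, 0.557, -0.001, -0.001]
contact_force: [-0.7, 0.5, -2.9]
opening: 0.225
finger_force: 40.0
```

```bash
python3 -c "
from h import *
s=snap('scene');p,r,st=pose();print(p,st['contact_force'],st['moment']);print([proj(s,p+[0,0,d]).round(1) for d in(.008,-.08,-.15)])
u,v=proj(s,p+[0,0,-.07]).astype(int);print(u,v)
u0,v0=u-64,max(v-48,0);print(u0,v0)
cv2.imwrite('pics/sc2.png',cv2.resize(s['img'][v0:v0+96,u0:u0+128,::-1],(800,600),interpolation=cv2.INTER_CUBIC))"
```

```text
[ 0.53676087 -0.17519058  0.36356255] [ 0.13022572  0.51979714 -2.45946218] [-0.08431727  0.08330762 -0.01289589]
[array([226. ,  81.9]), array([228. , 110.8]), array([229.3, 130.8])]
227 107
163 59
```

View pics/sc2.png

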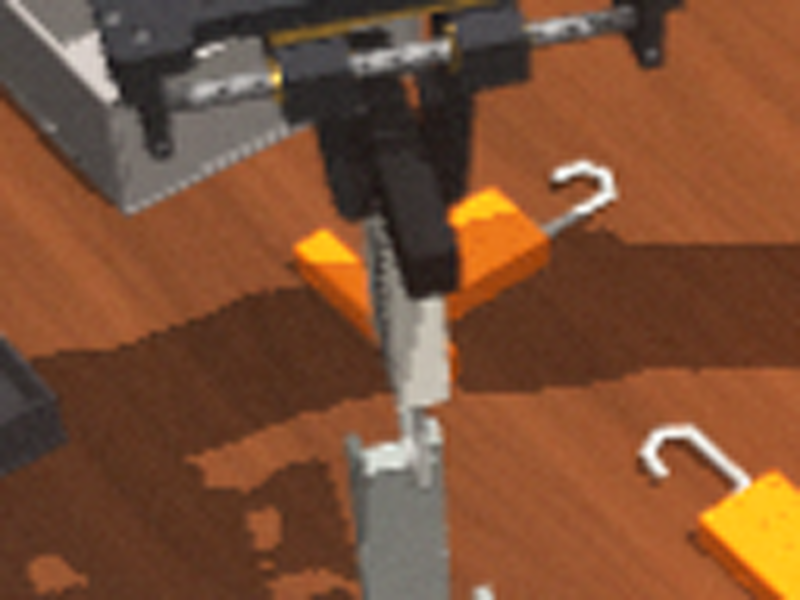

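```bash
python3 -c "
from h import *
plan([.525,.09,.345],np.radians(-12.7),10,jaw=1)"
```

```text
[{"x": 0.67, "y": -0.31, "z": 0.05, "rz": -0.005, "jaw": 1}, {"x": 1.84, "y": -0.84, "z": 0.14, "rz": -0.013, "jaw": 1}, {"x": 2.72, "y": -1.2, "z": 0.21, "rz": -0.018, "jaw": 1}, {"x": 3.33, "y": -1.4, "z": 0.26, "rz": -0.023, "jaw": 1}, {"x": 3.65, "y": -1.44, "z": 0.27, "rx": -0.001, "rz": -0.025, "jaw": 1}]
[{"x": 3.69, "y": -1.35, "z": 0.28, "rz": -0.025, "jaw": 1}, {"x": 3.42, "y": -1.16, "z": 0.25, "rz": -0.023, "jaw": 1}, {"x": 2.84, "y": -0.88, "z": 0.21, "rz": -0.019, "jaw": 1}, {"x": 1.94, "y": -0.57, "z": 0.14, "rz": -0.013, "jaw": 1}, {"x": 0.71, "y": -0.19, "z": 0.05, "rz": -0.004, "jaw": 1}]
end [ 0.53676087 -0.17519058  0.36356255] [0.525 0.09  0.345] [-7.33128175e-02  3.06643994e-03 -9.64815819e+00]
```

Emit:
send_rows([
  {"x": 0.7,"y": -0.3,"z": 0.05,"rx": 0,"ry": 0,"rz": -0.005,"jaw": 1},
  {"x": 1.8,"y": -0.85,"z": 0.15,"rx": 0,"ry": 0,"rz": -0.013,"jaw": 1},
  {"x": 2.7,"y": -1.2,"z": 0.2,"rx": 0,"ry": 0,"rz": -0.018,"jaw": 1},
  {"x": 3.3,"y": -1.4,"z": 0.25,"rx": 0,"ry": 0,"rz": -0.023,"jaw": 1},
  {"x": 3.6,"y": -1.4,"z": 0.3,"rx": 0,"ry": 0,"rz": -0.025,"jaw": 1},
])

```text
clock: 7.8
tool_pos: [0.5309, -0.0426, 0.3546]
eef_rot: [0.807, 0.591, 0.0, 0.0]
contact_force: [0.5, 0.5, -2.0]
opening: 0.222
finger_force: 40.0
```

Emit:
send_rows([
  {"x": 3.7,"y": -1.35,"z": 0.3,"rx": 0,"ry": 0,"rz": -0.025,"jaw": 1},
  {"x": 3.4,"y": -1.2,"z": 0.25,"rx": 0,"ry": 0,"rz": -0.023,"jaw": 1},
  {"x": 2.8,"y": -0.9,"z": 0.2,"rx": 0,"ry": 0,"rz": -0.019,"jaw": 1},
  {"x": 1.9,"y": -0.6,"z": 0.15,"rx": 0,"ry": 0,"rz": -0.013,"jaw": 1},
  {"x": 0.8,"y": -0.2,"z": 0.05,"rx": 0,"ry": 0,"rz": -0.004,"jaw": 1},
])

```text
clock: 8.3
tool_pos: [0.5236, 0.0923, 0.3449]
eef_rot: [0.78, 0.626, 0.0, -0.001]
contact_force: [-0.5, 0.2, -2.1]
opening: 0.221
finger_force: 40.0
```

Emit:
send_rows([
  {"x": 0,"y": 0,"z": 0,"rx": 0,"ry": 0,"rz": 0,"jaw": 1},
  {"x": 0,"y": 0,"z": 0,"rx": 0,"ry": 0,"rz": 0,"jaw": 1},
  {"x": 0,"y": 0,"z": 0,"rx": 0,"ry": 0,"rz": 0,"jaw": 1},
  {"x": 0,"y": 0,"z": 0,"rx": 0,"ry": 0,"rz": 0,"jaw": 1},
  {"x": 0,"y": 0,"z": 0,"rx": 0,"ry": 0,"rz": 0,"jaw": 1},
])

```text
clock: 8.8
tool_pos: [0.5244, 0.0881, 0.3453]
eef_rot: [0.782, 0.624, 0.0, 0.0]
contact_force: [-0.2, -0.3, -1.8]
opening: 0.224
finger_force: 40.0
```

```bash
python3 -c "
from h import *
s=snap('scene');t=snap('top');p,r,st=pose();print(p,r.as_matrix()[:,1]);print([proj(s,p+[0,0,d]).round(1) for d in(.008,-.091,-.157)])
F=[]
for i in range(5): snap('top'); F.append(get_state()['contact_force'])
print(np.round(F,2))
import pickle;pickle.dump(s,open('sc3.pkl','wb'))
u,v=proj(s,p+[0,0,-.09]).astype(int)
u0,v0=u-64,max(v-48,0);print(u0,v0)
cv2.imwrite('pics/sc3.png',cv2.resize(s['img'][v0:v0+96,u0:u0+128,::-1],(800,600),interpolation=cv2.INTER_CUBIC))"
```

```text
[0.52433304 0.08854724 0.34524277] [ 9.75294719e-01 -2.20907694e-01  2.78959771e-05]
[array([310.5, 161.6]), array([304.9, 189.8]), array([301.7, 205.7])]
[[ 0.5  -0.5  -1.42]
 [-0.61 -0.02 -1.04]
 [ 0.57  0.39 -1.62]
 [ 0.3  -0.06 -2.5 ]
 [-0.3  -0.47 -2.23]]
240 141
```

View pics/sc3.png

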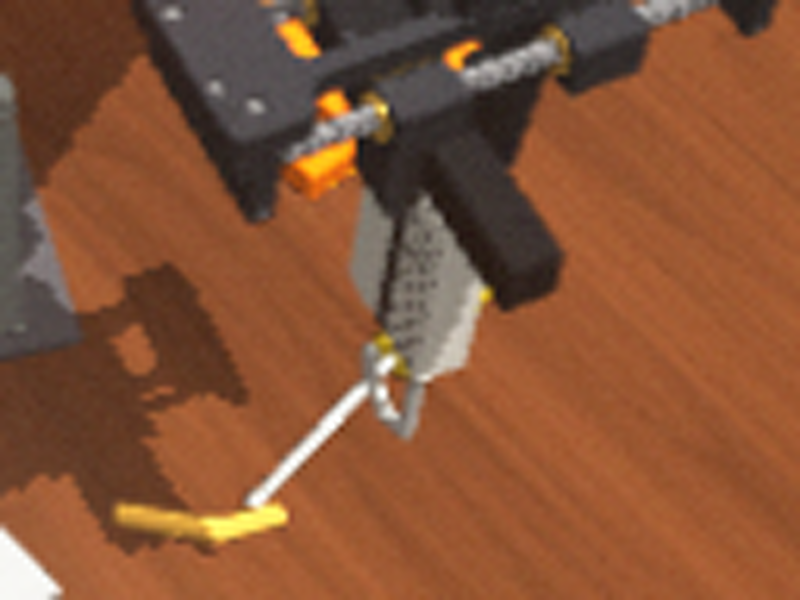

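```bash
cat > k.py <<'E'
from h import *
import pickle
s=pickle.load(open('sc3.pkl','rb'));p=np.array([0.52433,0.08855,0.34524])
x=np.array([.9753,-.2209,0]);y=np.array([.2209,.9753,0]);z=np.array([0,0,1])
for off in(.008,.003,-.005):
  o=p+off*z
  for n,l,m in(('c+x+y',(.01,.025,-.099),(412,380)),('c-x+y',(-.01,.025,-.099),(468,365)),('shanklow',(0,.013,-.160),(408,430)),('seat',(0,0,-.165),(385,415)),('tip',(0,-.016,-.139),(370,345)),('bar+x+y top',(.01,.058,.011),(505,262)),('bar -x+y top',(-.01,.058,.011),(562,250)),('bar+x+y bot',(.01,.058,-.011),(507,310))):
    q=proj(s,o+l[0]*x+l[1]*y+l[2]*z);print(off,n,((q-[240,141])*6.25).round(),m)
E
python3 k.py
```

```text
0.008 c+x+y [415. 372.] (412, 380)
0.008 c-x+y [467. 351.] (468, 365)
0.008 shanklow [404. 425.] (408, 430)
0.008 seat [386. 404.] (385, 415)
0.008 tip [372. 332.] (370, 345)
0.008 bar+x+y top [511. 261.] (505, 262)
0.008 bar -x+y top [570. 238.] (562, 250)
0.008 bar+x+y bot [500. 302.] (507, 310)
0.003 c+x+y [413. 379.] (412, 380)
0.003 c-x+y [465. 359.] (468, 365)
0.003 shanklow [403. 432.] (408, 430)
0.003 seat [384. 411.] (385, 415)
0.003 tip [371. 340.] (370, 345)
0.003 bar+x+y top [509. 270.] (505, 262)
0.003 bar -x+y top [567. 247.] (562, 250)
0.003 bar+x+y bot [498. 311.] (507, 310)
-0.005 c+x+y [411. 392.] (412, 380)
-0.005 c-x+y [462. 371.] (468, 365)
-0.005 shanklow [401. 444.] (408, 430)
-0.005 seat [382. 423.] (385, 415)
-0.005 tip [369. 351.] (370, 345)
-0.005 bar+x+y top [505. 286.] (505, 262)
-0.005 bar -x+y top [563. 263.] (562, 250)
-0.005 bar+x+y bot [494. 326.] (507, 310)
```

```bash
python3 -c "
from h import *
plan([.5616,.2772,.31],np.radians(-12.7),10,jaw=1)"
```

```text
[{"x": 0.54, "y": -0.01, "z": 0.1, "jaw": 1}, {"x": 1.45, "y": -0.04, "z": 0.27, "jaw": 1}, {"x": 2.15, "y": -0.06, "z": 0.39, "jaw": 1}, {"x": 2.61, "y": -0.07, "z": 0.48, "jaw": 1}, {"x": 2.84, "y": -0.07, "z": 0.52, "jaw": 1}]
[{"x": 2.84, "y": -0.08, "z": 0.52, "jaw": 1}, {"x": 2.61, "y": -0.07, "z": 0.48, "jaw": 1}, {"x": 2.15, "y": -0.05, "z": 0.4, "jaw": 1}, {"x": 1.45, "y": -0.04, "z": 0.26, "jaw": 1}, {"x": 0.54, "y": -0.01, "z": 0.1, "jaw": 1}]
end [0.52429944 0.08899222 0.34519403] [0.5616 0.2772 0.31  ] [-0.00195353 -0.00646284 -0.0166587 ]
```

Emit:
send_rows([
  {"x": 0.6,"y": 0,"z": 0.1,"rx": 0,"ry": 0,"rz": 0,"jaw": 1},
  {"x": 1.4,"y": -0.1,"z": 0.3,"rx": 0,"ry": 0,"rz": 0,"jaw": 1},
  {"x": 2.1,"y": -0.1,"z": 0.4,"rx": 0,"ry": 0,"rz": 0,"jaw": 1},
  {"x": 2.6,"y": -0.1,"z": 0.5,"rx": 0,"ry": 0,"rz": 0,"jaw": 1},
  {"x": 2.8,"y": 0,"z": 0.5,"rx": 0,"ry": 0,"rz": 0,"jaw": 1},
])

```text
clock: 9.65
tool_pos: [0.5422, 0.1845, 0.3268]
eef_rot: [0.781, 0.625, 0.0, -0.0]
contact_force: [0.7, 0.1, -1.3]
opening: 0.221
finger_force: 40.0
```

Emit:
send_rows([
  {"x": 2.8,"y": -0.1,"z": 0.5,"rx": 0,"ry": 0,"rz": 0,"jaw": 1},
  {"x": 2.7,"y": -0.1,"z": 0.5,"rx": 0,"ry": 0,"rz": 0,"jaw": 1},
  {"x": 2.2,"y": 0,"z": 0.4,"rx": 0,"ry": 0,"rz": 0,"jaw": 1},
  {"x": 1.4,"y": 0,"z": 0.3,"rx": 0,"ry": 0,"rz": 0,"jaw": 1},
  {"x": 0.6,"y": 0,"z": 0.1,"rx": 0,"ry": 0,"rz": 0,"jaw": 1},
])

```text
clock: 10.15
tool_pos: [0.5611, 0.2799, 0.3082]
eef_rot: [0.78, 0.626, -0.0, -0.001]
contact_force: [-0.8, -0.8, -2.0]
opening: 0.221
finger_force: 40.0
```

Emit:
send_rows([
  {"x": 0,"y": 0,"z": 1,"rx": 0,"ry": 0,"rz": 0,"jaw": 1},
  {"x": 0,"y": 0,"z": 2,"rx": 0,"ry": 0,"rz": 0,"jaw": 1},
  {"x": 0,"y": 0,"z": 2,"rx": 0,"ry": 0,"rz": 0,"jaw": 1},
  {"x": 0,"y": 0,"z": 2,"rx": 0,"ry": 0,"rz": 0,"jaw": 1},
  {"x": 0,"y": 0,"z": 1,"rx": 0,"ry": 0,"rz": 0,"jaw": 1},
])

```text
clock: 10.65
tool_pos: [0.5608, 0.2752, 0.2273]
eef_rot: [0.782, 0.624, -0.002, 0.0]
contact_force: [-0.1, -0.3, -2.1]
opening: 0.221
finger_force: 40.0
```

```bash
cat > f.py <<'E'
from h import *
import sys
F=[];P=[]
for i in range(int(sys.argv[1])): s=snapshot('scene'); q=get_state();F.append(q['contact_force']);P.append(q['tool_pos'])
p=np.mean(P,0);m=np.array([.545,.204,0]);x=np.array([.9755,-.22,0]);y=np.array([.22,.9755,0])
print('F',np.mean(F,0).round(2),'t',q['clock'],'pos',p.round(4),'rel x %.4f y %.4f tcpz %.4f'%((p-m)@x,(p-m)@y,p[2]))
E
python3 f.py 10
```

```text
F [ 0.11 -0.05 -1.92] t 11.15 pos [0.5619 0.2769 0.2294] rel x 0.0004 y 0.0748 tcpz 0.2294
```

Emit:
send_rows([
  {"x": 0,"y": 0,"z": 0.5,"rx": 0,"ry": 0,"rz": 0,"jaw": 1},
  {"x": 0,"y": 0,"z": 0.6,"rx": 0,"ry": 0,"rz": 0,"jaw": 1},
  {"x": 0,"y": 0,"z": 0.2,"rx": 0,"ry": 0,"rz": 0,"jaw": 1},
  {"x": -0.4,"y": 0,"z": 0,"rx": 0,"ry": 0,"rz": 0,"jaw": 1},
  {"x": -0.6,"y": 0,"z": 0,"rx": 0,"ry": 0,"rz": 0,"jaw": 1},
])

```text
clock: 11.65
tool_pos: [0.5594, 0.2676, 0.216]
eef_rot: [0.781, 0.625, -0.0, -0.0]
contact_force: [-0.3, 0.0, -2.7]
opening: 0.222
finger_force: 40.0
```

Emit:
send_rows([
  {"x": -0.5,"y": 0,"z": 0,"rx": 0,"ry": 0,"rz": 0,"jaw": 1},
  {"x": -0.5,"y": 0,"z": 0,"rx": 0,"ry": 0,"rz": 0,"jaw": 1},
  {"x": -0.5,"y": 0,"z": 0,"rx": 0,"ry": 0,"rz": 0,"jaw": 1},
  {"x": -0.5,"y": 0,"z": 0,"rx": 0,"ry": 0,"rz": 0,"jaw": 1},
  {"x": -0.3,"y": 0,"z": 0,"rx": 0,"ry": 0,"rz": 0,"jaw": 1},
])

```text
clock: 12.15
tool_pos: [0.5544, 0.2444, 0.2163]
eef_rot: [0.781, 0.624, -0.0, 0.0]
contact_force: [0.2, 0.0, -3.0]
opening: 0.225
finger_force: 40.0
```

```bash
python3 f.py 3; python3 -c "
from h import *
a=snap('scene');p,_,_=pose();u,v=proj(a,p+[0,0,-.15]).astype(int);print(u,v)
A=cv2.resize(a['img'][v-45:v+45,u-60:u+60,::-1],(800,600),interpolation=cv2.INTER_CUBIC)
cv2.imwrite('pics/hk.png',A)"
```

```text
F [-0.45  0.17 -1.82] t 12.3 pos [0.5544 0.2445 0.2163] rel x 0.0003 y 0.0416 tcpz 0.2163
330 285
```

View pics/hk.png

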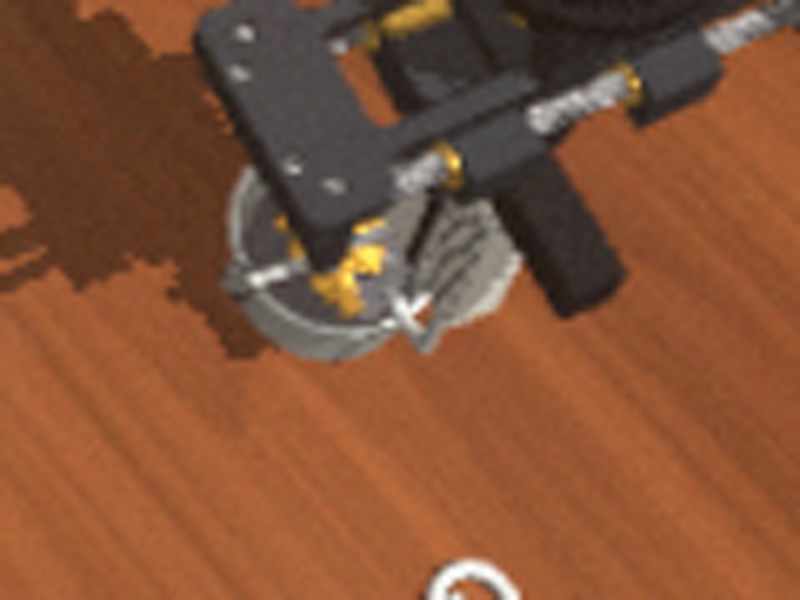

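Emit:
send_rows([
  {"x": -0.4,"y": 0,"z": 0,"rx": 0,"ry": 0,"rz": 0,"jaw": 1},
  {"x": -0.5,"y": 0,"z": 0,"rx": 0,"ry": 0,"rz": 0,"jaw": 1},
  {"x": -0.5,"y": 0,"z": 0,"rx": 0,"ry": 0,"rz": 0,"jaw": 1},
  {"x": -0.4,"y": 0,"z": 0,"rx": 0,"ry": 0,"rz": 0,"jaw": 1},
  {"x": -0.2,"y": 0,"z": 0,"rx": 0,"ry": 0,"rz": 0,"jaw": 1},
])

```text
clock: 12.85
tool_pos: [0.55, 0.2249, 0.2163]
eef_rot: [0.781, 0.624, -0.0, 0.0]
contact_force: [-0.3, 0.5, -2.0]
opening: 0.219
finger_force: 40.0
```

Emit:
send_rows([
  {"x": 0,"y": 0,"z": -0.3,"rx": 0,"ry": 0,"rz": 0,"jaw": 1},
  {"x": 0,"y": 0,"z": -0.5,"rx": 0,"ry": 0,"rz": 0,"jaw": 1},
  {"x": 0,"y": 0,"z": -0.6,"rx": 0,"ry": 0,"rz": 0,"jaw": 1},
  {"x": 0,"y": 0,"z": -0.6,"rx": 0,"ry": 0,"rz": 0,"jaw": 1},
  {"x": 0,"y": 0,"z": -0.4,"rx": 0,"ry": 0,"rz": 0,"jaw": 1},
])

```text
clock: 13.35
tool_pos: [0.5504, 0.226, 0.2412]
eef_rot: [0.781, 0.625, 0.001, 0.0]
contact_force: [0.5, 0.7, -2.2]
opening: 0.226
finger_force: 40.0
```

```bash
python3 f.py 6; python3 -c "
from h import *
b=snap('top');w=snap('wrist');a=snap('scene')
u,v=proj(a,[.545,.204,.06]).astype(int)
A=cv2.resize(a['img'][v-30:v+30,u-40:u+40,::-1],(400,300),interpolation=cv2.INTER_CUBIC)
W=cv2.resize(w['img'][:,:,::-1],(400,300))
cv2.imwrite('pics/hk2.png',np.hstack([A,W]))"
```

```text
F [ 0.08 -0.28 -2.05] t 13.65 pos [0.5502 0.2258 0.2406] rel x 0.0002 y 0.0224 tcpz 0.2406
```

View pics/hk2.png

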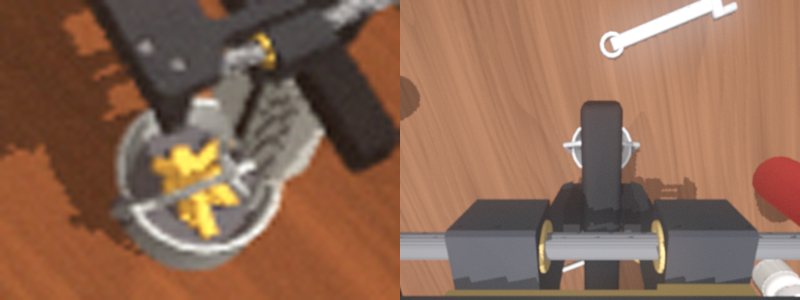

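Emit:
send_rows([
  {"x": -0.3,"y": 0,"z": -0.1,"rx": 0,"ry": 0,"rz": 0,"jaw": 1},
  {"x": -0.3,"y": 0,"z": -0.1,"rx": 0,"ry": 0,"rz": 0,"jaw": 1},
  {"x": -0.3,"y": 0,"z": -0.1,"rx": 0,"ry": 0,"rz": 0,"jaw": 1},
  {"x": -0.3,"y": 0,"z": -0.1,"rx": 0,"ry": 0,"rz": 0,"jaw": 1},
  {"x": -0.3,"y": 0,"z": 0,"rx": 0,"ry": 0,"rz": 0,"jaw": 1},
])

```text
clock: 14.3
tool_pos: [0.5468, 0.2107, 0.2444]
eef_rot: [0.781, 0.624, 0.0, 0.0]
contact_force: [0.5, -0.0, -2.1]
opening: 0.22
finger_force: 40.0
```

Emit:
send_rows([
  {"x": -0.2,"y": 0,"z": 0,"rx": 0,"ry": 0,"rz": 0,"jaw": 1},
  {"x": -0.2,"y": 0,"z": -0.1,"rx": 0,"ry": 0,"rz": 0,"jaw": 1},
  {"x": -0.2,"y": 0,"z": -0.1,"rx": 0,"ry": 0,"rz": 0,"jaw": 1},
  {"x": -0.1,"y": 0,"z": -0.1,"rx": 0,"ry": 0,"rz": 0,"jaw": 1},
  {"x": 0,"y": 0,"z": -0.1,"rx": 0,"ry": 0,"rz": 0,"jaw": 1},
])

```text
clock: 14.8
tool_pos: [0.5451, 0.204, 0.2483]
eef_rot: [0.781, 0.624, -0.0, -0.0]
contact_force: [-0.4, -0.3, -1.4]
opening: 0.219
finger_force: 40.0
```

```bash
python3 f.py 6
```

```text
F [ 0.03  0.33 -2.  ] t 15.1 pos [0.5452 0.2043 0.2483] rel x 0.0001 y 0.0003 tcpz 0.2483
```

Rise 10 mm slowly and read.

Emit:
send_rows([
  {"x": 0,"y": 0,"z": -0.2,"rx": 0,"ry": 0,"rz": 0,"jaw": 1},
  {"x": 0,"y": 0,"z": -0.2,"rx": 0,"ry": 0,"rz": 0,"jaw": 1},
  {"x": 0,"y": 0,"z": -0.2,"rx": 0,"ry": 0,"rz": 0,"jaw": 1},
  {"x": 0,"y": 0,"z": -0.2,"rx": 0,"ry": 0,"rz": 0,"jaw": 1},
  {"x": 0,"y": 0,"z": -0.2,"rx": 0,"ry": 0,"rz": 0,"jaw": 1},
])

```text
clock: 15.6
tool_pos: [0.5451, 0.2042, 0.2583]
eef_rot: [0.781, 0.624, -0.0, -0.0]
contact_force: [-0.6, -0.5, -3.0]
opening: 0.222
finger_force: 40.0
```

```bash
python3 f.py 8
```

```text
F [ 0.09  0.35 -3.18] t 16.0 pos [0.5451 0.2042 0.2582] rel x 0.0001 y 0.0002 tcpz 0.2582
```

Emit:
send_rows([
  {"x": 0,"y": 0,"z": -0.2,"rx": 0,"ry": 0,"rz": 0,"jaw": 1},
  {"x": 0,"y": 0,"z": -0.2,"rx": 0,"ry": 0,"rz": 0,"jaw": 1},
  {"x": 0,"y": 0,"z": -0.1,"rx": 0,"ry": 0,"rz": 0,"jaw": 1},
  {"x": 0,"y": 0,"z": 0,"rx": 0,"ry": 0,"rz": 0,"jaw": 1},
  {"x": 0,"y": 0,"z": 0,"rx": 0,"ry": 0,"rz": 0,"jaw": 1},
])

```text
clock: 16.5
tool_pos: [0.5451, 0.2042, 0.2632]
eef_rot: [0.781, 0.624, -0.0, -0.0]
contact_force: [-0.3, 0.6, -2.2]
opening: 0.226
finger_force: 40.0
```

```bash
python3 f.py 20
```

```text
F [-0.48 -0.23 -3.69] t 17.5 pos [0.5451 0.2042 0.2632] rel x 0.0001 y 0.0002 tcpz 0.2632
```

Emit:
send_rows([
  {"x": 0,"y": 0,"z": -0.1,"rx": 0,"ry": 0,"rz": 0,"jaw": 1},
  {"x": 0,"y": 0,"z": -0.1,"rx": 0,"ry": 0,"rz": 0,"jaw": 1},
  {"x": 0,"y": 0,"z": 0,"rx": 0,"ry": 0,"rz": 0,"jaw": 1},
  {"x": 0,"y": 0,"z": 0,"rx": 0,"ry": 0,"rz": 0,"jaw": 1},
  {"x": 0,"y": 0,"z": 0,"rx": 0,"ry": 0,"rz": 0,"jaw": 1},
])

```text
clock: 18.0
tool_pos: [0.5452, 0.2043, 0.2652]
eef_rot: [0.781, 0.624, 0.0, -0.0]
contact_force: [-0.0, -0.0, -3.6]
opening: 0.223
finger_force: 40.0
```

```bash
python3 f.py 26
```

```text
F [-0.23  0.18 -3.95] t 19.3 pos [0.5452 0.2042 0.2652] rel x 0.0001 y 0.0003 tcpz 0.2652
```

```bash
cat > g.py <<'E'
from h import *
import sys,os
F=[];P=[];I=[]
for i in range(int(sys.argv[1])): s=snapshot('scene');q=get_state();F.append(q['contact_force']);P.append(q['tool_pos']);I.append(s['img'].astype(np.float32))
p=np.mean(P,0);g=cv2.cvtColor(np.mean(I,0).astype(np.float32),cv2.COLOR_RGB2GRAY)
if not os.path.exists('ref.npy'): np.save('ref.npy',g)
r=np.load('ref.npy')
u,v=proj(s,[.545,.204,.02]);T=[proj(s,[.545,.204,.02+h])-[u,v] for h in(.01,.02)];u,v=int(u),int(v)
def sub(box):
    a,b,c,d=box;t=r[b:d,a:c].astype(np.float32);m=cv2.matchTemplate(g[b-14:d+14,a-14:c+14],t,cv2.TM_CCOEFF_NORMED);_,mx,_,(x,y)=cv2.minMaxLoc(m)
    f=lambda l,c0,rr:0.5*(l-rr)/(l-2*c0+rr)
    return round(x-14+(f(m[y,x-1],m[y,x],m[y,x+1]) if 0<x<28 else 0),2),round(y-14+(f(m[y-1,x],m[y,x],m[y+1,x]) if 0<y<28 else 0),2),round(mx,3)
print('load %.2f'%(-np.mean(F,0)[2]-1.95),'t',q['clock'],'tcp',p.round(4),'shift',sub((u-26,v-4,u+24,v+18)),sub((u-26,v-20,u-4,v+16)),'exp 10/20mm',np.round(T,2).tolist())
E
python3 g.py 3
```

```text
load 2.15 t 19.45 tcp [0.5452 0.2042 0.2652] shift (np.float32(-0.0), np.float32(-0.01), 1.0) (np.float32(0.02), np.float32(-0.0), 1.0) exp 10/20mm [[0.56, -1.51], [1.13, -3.04]]
```

Emit:
send_rows([
  {"x": 0,"y": 0,"z": -0.2,"rx": 0,"ry": 0,"rz": 0,"jaw": 1},
  {"x": 0,"y": 0,"z": -0.2,"rx": 0,"ry": 0,"rz": 0,"jaw": 1},
  {"x": 0,"y": 0,"z": -0.2,"rx": 0,"ry": 0,"rz": 0,"jaw": 1},
  {"x": 0,"y": 0,"z": -0.2,"rx": 0,"ry": 0,"rz": 0,"jaw": 1},
  {"x": 0,"y": 0,"z": -0.1,"rx": 0,"ry": 0,"rz": 0,"jaw": 1},
])

```text
clock: 19.95
tool_pos: [0.5451, 0.2042, 0.2744]
eef_rot: [0.781, 0.624, 0.0, -0.0]
contact_force: [-0.5, 0.3, -5.0]
opening: 0.223
finger_force: 40.0
```

```bash
python3 g.py 8
```

```text
load 3.06 t 20.35 tcp [0.5451 0.2042 0.2742] shift (np.float32(-0.0), np.float32(-0.02), 0.996) (np.float32(-0.0), np.float32(-0.06), 0.976) exp 10/20mm [[0.56, -1.51], [1.13, -3.04]]
```

Emit:
send_rows([
  {"x": 0,"y": 0,"z": -0.2,"rx": 0,"ry": 0,"rz": 0,"jaw": 1},
  {"x": 0,"y": 0,"z": -0.2,"rx": 0,"ry": 0,"rz": 0,"jaw": 1},
  {"x": 0,"y": 0,"z": -0.2,"rx": 0,"ry": 0,"rz": 0,"jaw": 1},
  {"x": 0,"y": 0,"z": -0.2,"rx": 0,"ry": 0,"rz": 0,"jaw": 1},
  {"x": 0,"y": 0,"z": 0,"rx": 0,"ry": 0,"rz": 0,"jaw": 1},
])

```text
clock: 20.85
tool_pos: [0.5452, 0.2042, 0.2825]
eef_rot: [0.781, 0.624, 0.0, -0.0]
contact_force: [-0.7, 0.5, -5.0]
opening: 0.223
finger_force: 40.0
```

```bash
python3 g.py 6
```

```text
load 3.87 t 21.15 tcp [0.5451 0.2042 0.2822] shift (np.float32(-0.0), np.float32(-0.02), 0.996) (np.float32(-0.02), np.float32(-0.07), 0.962) exp 10/20mm [[0.56, -1.51], [1.13, -3.04]]
```

Emit:
send_rows([
  {"x": 0,"y": 0,"z": -0.2,"rx": 0,"ry": 0,"rz": 0,"jaw": 1},
  {"x": 0,"y": 0,"z": -0.2,"rx": 0,"ry": 0,"rz": 0,"jaw": 1},
  {"x": 0,"y": 0,"z": -0.2,"rx": 0,"ry": 0,"rz": 0,"jaw": 1},
  {"x": 0,"y": 0,"z": -0.2,"rx": 0,"ry": 0,"rz": 0,"jaw": 1},
  {"x": 0,"y": 0,"z": 0,"rx": 0,"ry": 0,"rz": 0,"jaw": 1},
])

```text
clock: 21.65
tool_pos: [0.5453, 0.2043, 0.2905]
eef_rot: [0.781, 0.624, 0.0, 0.0]
contact_force: [-0.3, 0.3, -6.5]
opening: 0.222
finger_force: 40.0
```

```bash
python3 g.py 6
```

```text
load 4.66 t 21.95 tcp [0.5452 0.2042 0.2902] shift (np.float32(-0.08), np.float32(0.29), 0.933) (np.float32(-0.15), np.float32(-0.06), 0.89) exp 10/20mm [[0.56, -1.51], [1.13, -3.04]]
```

Emit:
send_rows([
  {"x": 0,"y": 0,"z": -0.1,"rx": 0,"ry": 0,"rz": 0,"jaw": 1},
  {"x": 0,"y": 0,"z": -0.1,"rx": 0,"ry": 0,"rz": 0,"jaw": 1},
  {"x": 0,"y": 0,"z": -0.1,"rx": 0,"ry": 0,"rz": 0,"jaw": 1},
  {"x": 0,"y": 0,"z": -0.1,"rx": 0,"ry": 0,"rz": 0,"jaw": 1},
  {"x": 0,"y": 0,"z": 0,"rx": 0,"ry": 0,"rz": 0,"jaw": 1},
])

```text
clock: 22.45
tool_pos: [0.5452, 0.2042, 0.2943]
eef_rot: [0.781, 0.624, 0.0, 0.0]
contact_force: [-0.9, -0.7, -7.6]
opening: 0.224
finger_force: 40.0
```

```bash
python3 g.py 7
```

```text
load 4.67 t 22.8 tcp [0.5452 0.2042 0.2942] shift (np.float32(-0.1), np.float32(0.42), 0.911) (np.float32(-0.16), np.float32(-0.04), 0.863) exp 10/20mm [[0.56, -1.51], [1.13, -3.04]]
```

```bash
cat > y.py <<'E'
from h import *
import pickle
s=snapshot('scene');a=pickle.load(open('sc3.pkl','rb'))
u,v=proj(a,[.545,.204,.03]).astype(int)
for n,q in(('ref',a),('now',s)):
    c=q['img'][v-25:v+25,u-30:u+30].astype(int);m=(c[...,0]>150)&(c[...,0]-c[...,2]>90)&(c[...,1]>110);y,x=np.where(m);print(n,m.sum(),x.mean().round(2),y.mean().round(2),x.min(),x.max(),y.min(),y.max())
g0=cv2.cvtColor(a['img'],cv2.COLOR_RGB2GRAY);g1=cv2.cvtColor(s['img'],cv2.COLOR_RGB2GRAY)
for nm,(da,db,dc,dd) in(('yellow',(-12,-8,8,10)),('leftrim',(-25,-12,-10,4)),('frontrim',(-18,8,10,20))):
    t=g0[v+db:v+dd,u+da:u+dc];m=cv2.matchTemplate(g1[v+db-8:v+dd+8,u+da-8:u+dc+8],t,cv2.TM_CCOEFF_NORMED);_,mx,_,l=cv2.minMaxLoc(m);print(nm,mx,l[0]-8,l[1]-8)
print(proj(a,[.545,.204,.03])-proj(a,[.545,.204,.045]))
E
python3 y.py
```

```text
ref 177 31.36 25.68 22 48 9 37
now 181 31.62 27.27 24 48 9 37
yellow 0.6762186884880066 0 0
leftrim 0.8116006255149841 0 1
frontrim 0.8790068626403809 0 1
[-0.86122913  2.31082199]
```

Emit:
send_rows([
  {"x": 0,"y": 0,"z": -0.1,"rx": 0,"ry": 0,"rz": 0,"jaw": 1},
  {"x": 0,"y": 0,"z": -0.1,"rx": 0,"ry": 0,"rz": 0,"jaw": 1},
  {"x": 0,"y": 0,"z": -0.1,"rx": 0,"ry": 0,"rz": 0,"jaw": 1},
  {"x": 0,"y": 0,"z": -0.1,"rx": 0,"ry": 0,"rz": 0,"jaw": 1},
  {"x": 0,"y": 0,"z": -0.1,"rx": 0,"ry": 0,"rz": 0,"jaw": 1},
])

```text
clock: 23.35
tool_pos: [0.5452, 0.2042, 0.2993]
eef_rot: [0.781, 0.624, 0.0, 0.0]
contact_force: [0.1, -0.4, -7.1]
opening: 0.224
finger_force: 40.0
```

```bash
python3 g.py 12;python3 y.py
```

```text
load 5.46 t 23.95 tcp [0.5452 0.2042 0.2992] shift (np.float32(-0.05), np.float32(0.6), 0.907) (np.float32(-0.22), np.float32(0.04), 0.834) exp 10/20mm [[0.56, -1.51], [1.13, -3.04]]
ref 177 31.36 25.68 22 48 9 37
now 183 31.34 27.36 22 48 9 37
yellow 0.6467355489730835 0 0
leftrim 0.8111231327056885 0 1
frontrim 0.9049242734909058 0 1
[-0.86122913  2.31082199]
```

```bash
cat > tp.py <<'E'
from h import *
import pickle
a=pickle.load(open('sc3.pkl','rb'));t0=cv2.resize(cv2.imread('pics/t.png'),(512,384),interpolation=cv2.INTER_AREA)
for nm,g0,s in(('scene',a['img'][:,:,::-1],snapshot('scene')),('top',t0,snapshot('top'))):
    g0=cv2.cvtColor(np.ascontiguousarray(g0),cv2.COLOR_BGR2GRAY).astype(np.float32);g1=cv2.cvtColor(s['img'],cv2.COLOR_RGB2GRAY).astype(np.float32)
    for k in range(8):
        an=k*np.pi/4;u,v=proj(s,[.545+.04*np.cos(an),.204+.04*np.sin(an),.045]).round().astype(int);h=6
        t=g0[v-h:v+h+1,u-h:u+h+1];W=5;m=cv2.matchTemplate(g1[v-h-W:v+h+1+W,u-h-W:u+h+1+W],t,cv2.TM_CCOEFF_NORMED);_,mx,_,(x,y)=cv2.minMaxLoc(m)
        if 0<x<2*W and 0<y<2*W:
            f=lambda l,c,r:.5*(l-r)/(l-2*c+r); print(nm,k*45,round(mx,2),round(x-W+f(m[y,x-1],m[y,x],m[y,x+1]),2),round(y-W+f(m[y-1,x],m[y,x],m[y+1,x]),2))
        else: print(nm,k*45,round(mx,2),'edge')
E
python3 tp.py
```

```text
scene 0 0.76 0.07 0.7
scene 45 0.87 0.05 0.72
scene 90 0.92 -0.33 0.69
scene 135 0.65 0.05 0.51
scene 180 0.46 edge
scene 225 0.76 -1.01 0.38
scene 270 0.9 0.86 -0.01
scene 315 0.77 0.18 0.32
top 0 0.77 0.58 0.06
top 45 0.56 edge
top 90 0.59 edge
top 135 0.64 -2.39 -3.73
top 180 0.62 0.0 -0.23
top 225 0.92 -0.61 0.24
top 270 0.86 -0.35 -0.38
top 315 0.9 -0.31 0.27
```

Emit:
send_rows([
  {"x": 0,"y": 0,"z": -0.1,"rx": 0,"ry": 0,"rz": 0,"jaw": 1},
  {"x": 0,"y": 0,"z": -0.1,"rx": 0,"ry": 0,"rz": 0,"jaw": 1},
  {"x": 0,"y": 0,"z": -0.1,"rx": 0,"ry": 0,"rz": 0,"jaw": 1},
  {"x": 0,"y": 0,"z": -0.1,"rx": 0,"ry": 0,"rz": 0,"jaw": 1},
  {"x": 0,"y": 0,"z": -0.1,"rx": 0,"ry": 0,"rz": 0,"jaw": 1},
])

```text
clock: 24.6
tool_pos: [0.5452, 0.2042, 0.3044]
eef_rot: [0.781, 0.624, 0.0, 0.0]
contact_force: [0.4, 0.6, -7.3]
opening: 0.223
finger_force: 40.0
```

```bash
python3 g.py 5;python3 tp.py | grep scene
```

```text
load 5.55 t 24.85 tcp [0.5452 0.2042 0.3043] shift (np.float32(0.04), np.float32(0.4), 0.913) (np.float32(-0.14), np.float32(-0.12), 0.84) exp 10/20mm [[0.56, -1.51], [1.13, -3.04]]
scene 0 0.8 -0.13 0.13
scene 45 0.89 -0.07 0.22
scene 90 0.92 -0.19 0.73
scene 135 0.63 0.35 0.01
scene 180 0.36 edge
scene 225 0.78 -0.81 0.2
scene 270 0.92 0.87 -0.06
scene 315 0.77 0.33 0.39
```

Emit:
send_rows([
  {"x": 0,"y": 0,"z": -0.1,"rx": 0,"ry": 0,"rz": 0,"jaw": 1},
  {"x": 0,"y": 0,"z": -0.1,"rx": 0,"ry": 0,"rz": 0,"jaw": 1},
  {"x": 0,"y": 0,"z": -0.1,"rx": 0,"ry": 0,"rz": 0,"jaw": 1},
  {"x": 0,"y": 0,"z": -0.1,"rx": 0,"ry": 0,"rz": 0,"jaw": 1},
  {"x": 0,"y": 0,"z": -0.1,"rx": 0,"ry": 0,"rz": 0,"jaw": 1},
])

```text
clock: 25.45
tool_pos: [0.5452, 0.2042, 0.3093]
eef_rot: [0.781, 0.624, 0.0, -0.0]
contact_force: [-0.1, -1.1, -6.4]
opening: 0.225
finger_force: 40.0
```

```bash
python3 g.py 5;python3 tp.py | grep scene
```

```text
load 5.10 t 25.7 tcp [0.5452 0.2042 0.3093] shift (np.float32(0.38), np.float32(-0.25), 0.897) (np.float32(0.04), np.float32(-0.86), 0.823) exp 10/20mm [[0.56, -1.51], [1.13, -3.04]]
scene 0 0.74 0.31 -0.43
scene 45 0.9 0.4 -0.23
scene 90 0.94 0.28 0.17
scene 135 0.57 0.38 1.08
scene 180 0.34 0.55 -2.74
scene 225 0.78 -0.16 -0.18
scene 270 0.87 0.07 -0.01
scene 315 0.74 0.13 -0.2
```

Emit:
send_rows([
  {"x": 0,"y": 0,"z": -0.1,"rx": 0,"ry": 0,"rz": 0,"jaw": 1},
  {"x": 0,"y": 0,"z": -0.1,"rx": 0,"ry": 0,"rz": 0,"jaw": 1},
  {"x": 0,"y": 0,"z": -0.1,"rx": 0,"ry": 0,"rz": 0,"jaw": 1},
  {"x": 0,"y": 0,"z": -0.1,"rx": 0,"ry": 0,"rz": 0,"jaw": 1},
  {"x": 0,"y": 0,"z": -0.1,"rx": 0,"ry": 0,"rz": 0,"jaw": 1},
])

```text
clock: 26.3
tool_pos: [0.5452, 0.2042, 0.3143]
eef_rot: [0.781, 0.624, 0.0, -0.0]
contact_force: [-0.7, -0.6, -7.7]
opening: 0.224
finger_force: 40.0
```

```bash
python3 g.py 4;python3 tp.py | grep scene
```

```text
load 5.45 t 26.5 tcp [0.5452 0.2042 0.3144] shift (np.float32(0.7), np.float32(-0.96), 0.915) (np.float32(0.23), np.float32(-1.55), 0.793) exp 10/20mm [[0.56, -1.51], [1.13, -3.04]]
scene 0 0.75 0.56 -0.85
scene 45 0.94 0.66 -0.96
scene 90 0.98 0.95 -1.04
scene 135 0.68 0.98 -1.66
scene 180 0.34 edge
scene 225 0.81 0.0 -1.04
scene 270 0.9 0.57 -1.25
scene 315 0.78 0.8 -2.21
```

Emit:
send_rows([
  {"x": 0,"y": 0,"z": 0,"rx": 0,"ry": 0,"rz": 0,"jaw": 1},
  {"x": 0,"y": 0,"z": 0,"rx": 0,"ry": 0,"rz": 0,"jaw": 1},
  {"x": 0,"y": 0,"z": 0,"rx": 0,"ry": 0,"rz": 0,"jaw": 1},
  {"x": 0,"y": 0,"z": 0,"rx": 0,"ry": 0,"rz": 0,"jaw": 1},
  {"x": 0,"y": 0,"z": 0,"rx": 0,"ry": 0,"rz": 0,"jaw": 1},
])

```text
clock: 27.1
tool_pos: [0.5452, 0.2042, 0.3142]
eef_rot: [0.781, 0.624, 0.0, -0.0]
contact_force: [0.1, -0.7, -7.3]
opening: 0.224
finger_force: 40.0
```

Emit:
send_rows([
  {"x": 0,"y": 0,"z": 0,"rx": 0,"ry": 0,"rz": 0,"jaw": 1},
  {"x": 0,"y": 0,"z": 0,"rx": 0,"ry": 0,"rz": 0,"jaw": 1},
  {"x": 0,"y": 0,"z": 0,"rx": 0,"ry": 0,"rz": 0,"jaw": 1},
  {"x": 0,"y": 0,"z": 0,"rx": 0,"ry": 0,"rz": 0,"jaw": 1},
  {"x": 0,"y": 0,"z": 0,"rx": 0,"ry": 0,"rz": 0,"jaw": 1},
])

```text
clock: 27.6
tool_pos: [0.5452, 0.2042, 0.3142]
eef_rot: [0.781, 0.624, 0.0, -0.0]
contact_force: [0.6, 0.7, -7.0]
opening: 0.222
finger_force: 40.0
```

Emit:
send_rows([
  {"x": 0,"y": 0,"z": 0,"rx": 0,"ry": 0,"rz": 0,"jaw": 1},
  {"x": 0,"y": 0,"z": 0,"rx": 0,"ry": 0,"rz": 0,"jaw": 1},
  {"x": 0,"y": 0,"z": 0,"rx": 0,"ry": 0,"rz": 0,"jaw": 1},
  {"x": 0,"y": 0,"z": 0,"rx": 0,"ry": 0,"rz": 0,"jaw": 1},
  {"x": 0,"y": 0,"z": 0,"rx": 0,"ry": 0,"rz": 0,"jaw": 1},
])

```text
clock: 28.1
tool_pos: [0.5452, 0.2043, 0.3142]
eef_rot: [0.781, 0.624, 0.0, -0.0]
contact_force: [-0.9, 1.1, -7.3]
opening: 0.223
finger_force: 40.0
```

```bash
python3 g.py 2;python3 tp.py | grep scene
```

```text
load 5.22 t 28.2 tcp [0.5452 0.2042 0.3142] shift (np.float32(0.74), np.float32(-0.97), 0.917) (np.float32(0.28), np.float32(-1.6), 0.786) exp 10/20mm [[0.56, -1.51], [1.13, -3.04]]
scene 0 0.74 0.53 -0.78
scene 45 0.93 0.61 -0.94
scene 90 0.98 0.95 -1.03
scene 135 0.7 0.99 -1.64
scene 180 0.33 edge
scene 225 0.8 -0.08 -1.03
scene 270 0.91 0.6 -1.23
scene 315 0.78 0.82 -2.18
```

Emit:
send_rows([
  {"x": 0,"y": 0,"z": 0.1,"rx": 0,"ry": 0,"rz": 0,"jaw": 1},
  {"x": 0,"y": 0,"z": 0.1,"rx": 0,"ry": 0,"rz": 0,"jaw": 1},
  {"x": 0,"y": 0,"z": 0.1,"rx": 0,"ry": 0,"rz": 0,"jaw": 1},
  {"x": 0,"y": 0,"z": 0.1,"rx": 0,"ry": 0,"rz": 0,"jaw": 1},
  {"x": 0,"y": 0,"z": 0.1,"rx": 0,"ry": 0,"rz": 0,"jaw": 1},
])

```text
clock: 28.8
tool_pos: [0.5452, 0.2042, 0.3091]
eef_rot: [0.781, 0.624, -0.0, -0.0]
contact_force: [1.1, -0.5, -6.7]
opening: 0.219
finger_force: 40.0
```

Emit:
send_rows([
  {"x": 0,"y": 0,"z": 0.1,"rx": 0,"ry": 0,"rz": 0,"jaw": 1},
  {"x": 0,"y": 0,"z": 0.1,"rx": 0,"ry": 0,"rz": 0,"jaw": 1},
  {"x": 0,"y": 0,"z": 0.1,"rx": 0,"ry": 0,"rz": 0,"jaw": 1},
  {"x": 0,"y": 0,"z": 0.1,"rx": 0,"ry": 0,"rz": 0,"jaw": 1},
  {"x": 0,"y": 0,"z": 0.1,"rx": 0,"ry": 0,"rz": 0,"jaw": 1},
])

```text
clock: 29.3
tool_pos: [0.5452, 0.2042, 0.3041]
eef_rot: [0.781, 0.624, 0.0, -0.0]
contact_force: [0.5, 0.5, -7.0]
opening: 0.221
finger_force: 40.0
```

Emit:
send_rows([
  {"x": 0,"y": 0,"z": 0.1,"rx": 0,"ry": 0,"rz": 0,"jaw": 1},
  {"x": 0,"y": 0,"z": 0.1,"rx": 0,"ry": 0,"rz": 0,"jaw": 1},
  {"x": 0,"y": 0,"z": 0.1,"rx": 0,"ry": 0,"rz": 0,"jaw": 1},
  {"x": 0,"y": 0,"z": 0.1,"rx": 0,"ry": 0,"rz": 0,"jaw": 1},
  {"x": 0,"y": 0,"z": 0.1,"rx": 0,"ry": 0,"rz": 0,"jaw": 1},
])

```text
clock: 29.8
tool_pos: [0.5453, 0.2042, 0.2992]
eef_rot: [0.781, 0.624, 0.0, 0.0]
contact_force: [0.1, -0.1, -6.4]
opening: 0.224
finger_force: 40.0
```

Emit:
send_rows([
  {"x": 0,"y": 0,"z": 0.1,"rx": 0,"ry": 0,"rz": 0,"jaw": 1},
  {"x": 0,"y": 0,"z": 0.2,"rx": 0,"ry": 0,"rz": 0,"jaw": 1},
  {"x": 0,"y": 0,"z": 0.2,"rx": 0,"ry": 0,"rz": 0,"jaw": 1},
  {"x": 0,"y": 0,"z": 0.3,"rx": 0,"ry": 0,"rz": 0,"jaw": 1},
  {"x": 0,"y": 0,"z": 0.3,"rx": 0,"ry": 0,"rz": 0,"jaw": 1},
])

```text
clock: 30.3
tool_pos: [0.5454, 0.2042, 0.2882]
eef_rot: [0.781, 0.624, 0.0, 0.0]
contact_force: [-0.1, 0.0, -5.9]
opening: 0.226
finger_force: 40.0
```

```bash
python3 g.py 3
```

```text
load 4.09 t 30.45 tcp [0.5452 0.2041 0.2878] shift (np.float32(-0.07), np.float32(1.18), 0.927) (np.float32(-0.2), np.float32(0.7), 0.836) exp 10/20mm [[0.56, -1.51], [1.13, -3.04]]
```

Emit:
send_rows([
  {"x": 0,"y": 0,"z": 0.4,"rx": 0,"ry": 0,"rz": 0,"jaw": 1},
  {"x": 0,"y": 0,"z": 0.4,"rx": 0,"ry": 0,"rz": 0,"jaw": 1},
  {"x": 0,"y": 0,"z": 0.4,"rx": 0,"ry": 0,"rz": 0,"jaw": 1},
  {"x": 0,"y": 0,"z": 0.4,"rx": 0,"ry": 0,"rz": 0,"jaw": 1},
  {"x": 0,"y": 0,"z": 0.4,"rx": 0,"ry": 0,"rz": 0,"jaw": 1},
])

```text
clock: 30.95
tool_pos: [0.5455, 0.2042, 0.2681]
eef_rot: [0.781, 0.624, 0.0, 0.0]
contact_force: [0.7, 0.1, -3.4]
opening: 0.228
finger_force: 40.0
```

Emit:
send_rows([
  {"x": 0,"y": 0,"z": 0.4,"rx": 0,"ry": 0,"rz": 0,"jaw": 1},
  {"x": 0,"y": 0,"z": 0.4,"rx": 0,"ry": 0,"rz": 0,"jaw": 1},
  {"x": 0,"y": 0,"z": 0.4,"rx": 0,"ry": 0,"rz": 0,"jaw": 1},
  {"x": 0,"y": 0,"z": 0.4,"rx": 0,"ry": 0,"rz": 0,"jaw": 1},
  {"x": 0,"y": 0,"z": 0.4,"rx": 0,"ry": 0,"rz": 0,"jaw": 1},
])

```text
clock: 31.45
tool_pos: [0.545, 0.2043, 0.248]
eef_rot: [0.781, 0.624, -0.0, -0.0]
contact_force: [-0.5, 0.4, -2.5]
opening: 0.223
finger_force: 40.0
```

Emit:
send_rows([
  {"x": 0,"y": 0,"z": 0.4,"rx": 0,"ry": 0,"rz": 0,"jaw": 1},
  {"x": 0,"y": 0,"z": 0.4,"rx": 0,"ry": 0,"rz": 0,"jaw": 1},
  {"x": 0,"y": 0,"z": 0.4,"rx": 0,"ry": 0,"rz": 0,"jaw": 1},
  {"x": 0,"y": 0,"z": 0.4,"rx": 0,"ry": 0,"rz": 0,"jaw": 1},
  {"x": 0,"y": 0,"z": 0.4,"rx": 0,"ry": 0,"rz": 0,"jaw": 1},
])

```text
clock: 31.95
tool_pos: [0.5451, 0.2042, 0.2279]
eef_rot: [0.781, 0.624, 0.0, -0.0]
contact_force: [0.2, -0.8, -1.8]
opening: 0.224
finger_force: 40.0
```

Emit:
send_rows([
  {"x": 0,"y": 0,"z": 0.4,"rx": 0,"ry": 0,"rz": 0,"jaw": 1},
  {"x": 0,"y": 0,"z": 0.4,"rx": 0,"ry": 0,"rz": 0,"jaw": 1},
  {"x": 0,"y": 0,"z": 0.4,"rx": 0,"ry": 0,"rz": 0,"jaw": 1},
  {"x": 0,"y": 0,"z": 0,"rx": 0,"ry": 0,"rz": 0,"jaw": 1},
  {"x": 0,"y": 0,"z": 0,"rx": 0,"ry": 0,"rz": 0,"jaw": 1},
])

```text
clock: 32.45
tool_pos: [0.5452, 0.2042, 0.2161]
eef_rot: [0.781, 0.624, -0.0, -0.0]
contact_force: [0.3, 0.1, -2.9]
opening: 0.22
finger_force: 40.0
```

```bash
python3 g.py 4
```

```text
load -0.05 t 32.65 tcp [0.5453 0.2043 0.2164] shift (np.float32(-0.15), np.float32(1.59), 0.862) (np.float32(-0.46), np.float32(1.13), 0.774) exp 10/20mm [[0.56, -1.51], [1.13, -3.04]]
```

Emit:
send_rows([
  {"x": 0,"y": 0,"z": 0.2,"rx": 0,"ry": 0,"rz": 0,"jaw": 1},
  {"x": 0.3,"y": 0,"z": 0,"rx": 0,"ry": 0,"rz": 0,"jaw": 1},
  {"x": 0.4,"y": 0,"z": 0,"rx": 0,"ry": 0,"rz": 0,"jaw": 1},
  {"x": 0.4,"y": 0,"z": 0,"rx": 0,"ry": 0,"rz": 0,"jaw": 1},
  {"x": 0.4,"y": 0,"z": 0,"rx": 0,"ry": 0,"rz": 0,"jaw": 1},
])

```text
clock: 33.15
tool_pos: [0.5486, 0.2195, 0.2142]
eef_rot: [0.781, 0.625, 0.0, -0.0]
contact_force: [-0.6, 0.3, -1.8]
opening: 0.223
finger_force: 40.0
```

Emit:
send_rows([
  {"x": 0.4,"y": 0,"z": 0,"rx": 0,"ry": 0,"rz": 0,"jaw": 1},
  {"x": 0.4,"y": 0,"z": 0,"rx": 0,"ry": 0,"rz": 0,"jaw": 1},
  {"x": 0.4,"y": 0,"z": 0,"rx": 0,"ry": 0,"rz": 0,"jaw": 1},
  {"x": 0.4,"y": 0,"z": 0,"rx": 0,"ry": 0,"rz": 0,"jaw": 1},
  {"x": 0.4,"y": 0,"z": 0,"rx": 0,"ry": 0,"rz": 0,"jaw": 1},
])

```text
clock: 33.65
tool_pos: [0.5529, 0.2387, 0.2142]
eef_rot: [0.781, 0.624, 0.0, -0.0]
contact_force: [0.5, 0.4, -0.9]
opening: 0.22
finger_force: 40.0
```

```bash
python3 g.py 2; python3 tp.py
```

```text
load -0.25 t 33.75 tcp [0.553  0.2395 0.2142] shift (np.float32(0.03), np.float32(1.74), 0.514) (np.float32(-1.14), np.float32(0.58), 0.497) exp 10/20mm [[0.56, -1.51], [1.13, -3.04]]
scene 0 0.57 -0.75 1.75
scene 45 0.66 0.35 1.69
scene 90 0.34 edge
scene 135 0.3 edge
scene 180 0.35 edge
scene 225 0.37 edge
scene 270 0.41 -0.56 1.4
scene 315 0.56 -0.27 1.68
top 0 0.6 0.26 -1.12
top 45 0.47 edge
top 90 0.4 edge
top 135 0.69 -2.33 -2.65
top 180 0.68 -1.15 -1.01
top 225 0.9 -0.95 -0.94
top 270 0.87 -0.66 -0.89
top 315 0.89 -0.0 -0.19
```

Emit:
send_rows([
  {"x": 0.4,"y": 0,"z": 0,"rx": 0,"ry": 0,"rz": 0,"jaw": 1},
  {"x": 0.4,"y": 0,"z": 0,"rx": 0,"ry": 0,"rz": 0,"jaw": 1},
  {"x": 0.4,"y": 0,"z": 0,"rx": 0,"ry": 0,"rz": 0,"jaw": 1},
  {"x": 0.5,"y": 0,"z": 0,"rx": 0,"ry": 0,"rz": 0,"jaw": 1},
  {"x": 0.5,"y": 0,"z": 0,"rx": 0,"ry": 0,"rz": 0,"jaw": 1},
])

```text
clock: 34.35
tool_pos: [0.5578, 0.2604, 0.2142]
eef_rot: [0.781, 0.625, 0.0, -0.0]
contact_force: [-0.0, 0.5, -1.5]
opening: 0.22
finger_force: 40.0
```

Emit:
send_rows([
  {"x": 0.6,"y": 0,"z": 0,"rx": 0,"ry": 0,"rz": 0,"jaw": 1},
  {"x": 0.7,"y": 0,"z": 0,"rx": 0,"ry": 0,"rz": 0,"jaw": 1},
  {"x": 0.7,"y": 0,"z": 0,"rx": 0,"ry": 0,"rz": 0,"jaw": 1},
  {"x": 0.7,"y": 0,"z": -0.3,"rx": 0,"ry": 0,"rz": 0,"jaw": 1},
  {"x": 0,"y": 0,"z": -1,"rx": 0,"ry": 0,"rz": 0,"jaw": 1},
])

```text
clock: 34.85
tool_pos: [0.5629, 0.2877, 0.2267]
eef_rot: [0.78, 0.625, -0.001, -0.001]
contact_force: [-0.7, -0.6, -1.6]
opening: 0.223
finger_force: 40.0
```

```bash
python3 tp.py; python3 -c "
from h import *
plan([.5616,.2772,.36],np.radians(-12.7),5,jaw=1,smooth=False)"
```

```text
scene 0 0.63 -1.08 1.34
scene 45 0.6 -1.17 1.86
scene 90 0.32 4.03 -0.17
scene 135 0.44 edge
scene 180 0.38 edge
scene 225 0.22 edge
scene 270 0.61 edge
scene 315 0.88 -0.0 0.94
top 0 0.65 3.6 0.88
top 45 0.75 -1.34 -0.45
top 90 0.85 -2.14 -0.81
top 135 0.78 -2.25 -2.76
top 180 0.4 -0.94 -1.06
top 225 0.88 -0.76 -0.84
top 270 0.9 -0.69 -0.89
top 315 0.92 -0.77 -1.08
[{"x": -0.19, "y": -0.01, "z": -2.62, "rx": 0.001, "jaw": 1}, {"x": -0.19, "y": -0.02, "z": -2.62, "ry": -0.001, "jaw": 1}, {"x": -0.2, "y": -0.01, "z": -2.62, "rx": 0.001, "jaw": 1}, {"x": -0.19, "y": -0.02, "z": -2.63, "ry": -0.001, "jaw": 1}, {"x": -0.2, "y": -0.02, "z": -2.62, "rx": 0.001, "jaw": 1}]
end [0.56471277 0.28660571 0.22895123] [0.5616 0.2772 0.36  ] [ 0.14933186 -0.10748653 -0.0047584 ]
```

Emit:
send_rows([
  {"x": 0,"y": 0,"z": -1.5,"rx": 0,"ry": 0,"rz": 0,"jaw": 1},
  {"x": 0,"y": 0,"z": -3,"rx": 0,"ry": 0,"rz": 0,"jaw": 1},
  {"x": 0,"y": 0,"z": -3.5,"rx": 0,"ry": 0,"rz": 0,"jaw": 1},
  {"x": 0,"y": 0,"z": -3.5,"rx": 0,"ry": 0,"rz": 0,"jaw": 1},
  {"x": 0,"y": 0,"z": -2,"rx": 0,"ry": 0,"rz": 0,"jaw": 1},
])

```text
clock: 35.45
tool_pos: [0.5648, 0.2856, 0.3658]
eef_rot: [0.781, 0.624, 0.002, 0.001]
contact_force: [0.7, -0.7, -2.4]
opening: 0.224
finger_force: 40.0
```

```bash
python3 -c "
from h import *
plan([.5368,-.1751,.366],np.radians(-22.3),20,jaw=1)
print(pose()[2]['clock'])"
```

```text
[{"x": -0.33, "y": 0.05, "z": -0.0, "rz": 0.001, "jaw": 1}, {"x": -0.95, "y": 0.16, "z": -0.0, "rz": 0.004, "jaw": 1}, {"x": -1.49, "y": 0.25, "z": -0.01, "rz": 0.005, "jaw": 1}, {"x": -1.96, "y": 0.34, "z": -0.0, "rz": 0.007, "jaw": 1}, {"x": -2.38, "y": 0.44, "z": -0.01, "rx": 0.001, "rz": 0.009, "jaw": 1}]
[{"x": -2.7, "y": 0.51, "z": -0.01, "ry": -0.001, "rz": 0.01, "jaw": 1}, {"x": -2.98, "y": 0.6, "z": -0.0, "rz": 0.011, "jaw": 1}, {"x": -3.17, "y": 0.68, "z": -0.01, "rz": 0.011, "jaw": 1}, {"x": -3.3, "y": 0.74, "z": -0.0, "rx": 0.001, "rz": 0.013, "jaw": 1}, {"x": -3.36, "y": 0.79, "z": -0.01, "ry": -0.001, "rz": 0.012, "jaw": 1}]
[{"x": -3.34, "y": 0.84, "z": -0.0, "rz": 0.012, "jaw": 1}, {"x": -3.27, "y": 0.86, "z": -0.01, "rz": 0.013, "jaw": 1}, {"x": -3.13, "y": 0.87, "z": 0.0, "rx": 0.001, "rz": 0.011, "jaw": 1}, {"x": -2.91, "y": 0.84, "z": -0.0, "rz": 0.011, "jaw": 1}, {"x": -2.64, "y": 0.8, "z": -0.01, "ry": -0.001, "rz": 0.01, "jaw": 1}]
[{"x": -2.31, "y": 0.72, "z": 0.0, "rz": 0.009, "jaw": 1}, {"x": -1.9, "y": 0.61, "z": 0.0, "rz": 0.007, "jaw": 1}, {"x": -1.43, "y": 0.47, "z": 0.0, "rx": 0.001, "rz": 0.005, "jaw": 1}, {"x": -0.91, "y": 0.31, "z": 0.0, "rz": 0.004, "jaw": 1}, {"x": -0.32, "y": 0.1, "z": 0.0, "rz": 0.001, "jaw": 1}]
end [0.5647647  0.28562327 0.3658198 ] [ 0.5368 -0.1751  0.366 ] [ 0.21057351 -0.17841523  9.51392863]
35.45
```

Emit:
send_rows([
  {"x": -0.3,"y": 0,"z": 0,"rx": 0,"ry": 0,"rz": 0.001,"jaw": 1},
  {"x": -1.0,"y": 0.2,"z": 0,"rx": 0,"ry": 0,"rz": 0.004,"jaw": 1},
  {"x": -1.5,"y": 0.25,"z": 0,"rx": 0,"ry": 0,"rz": 0.005,"jaw": 1},
  {"x": -2.0,"y": 0.35,"z": 0,"rx": 0,"ry": 0,"rz": 0.007,"jaw": 1},
  {"x": -2.4,"y": 0.45,"z": 0,"rx": 0,"ry": 0,"rz": 0.009,"jaw": 1},
])

```text
clock: 35.95
tool_pos: [0.5586, 0.2109, 0.361]
eef_rot: [0.789, 0.614, -0.001, -0.0]
contact_force: [0.4, -0.9, -1.5]
opening: 0.221
finger_force: 40.0
```

Emit:
send_rows([
  {"x": -2.7,"y": 0.5,"z": 0,"rx": 0,"ry": 0,"rz": 0.01,"jaw": 1},
  {"x": -3.0,"y": 0.6,"z": 0,"rx": 0,"ry": 0,"rz": 0.011,"jaw": 1},
  {"x": -3.2,"y": 0.7,"z": 0,"rx": 0,"ry": 0,"rz": 0.011,"jaw": 1},
  {"x": -3.3,"y": 0.75,"z": 0,"rx": 0,"ry": 0,"rz": 0.013,"jaw": 1},
  {"x": -3.3,"y": 0.8,"z": 0,"rx": 0,"ry": 0,"rz": 0.012,"jaw": 1},
])

```text
clock: 36.45
tool_pos: [0.5488, 0.0513, 0.3615]
eef_rot: [0.807, 0.59, -0.001, -0.0]
contact_force: [0.8, -0.7, -2.0]
opening: 0.224
finger_force: 40.0
```

Emit:
send_rows([
  {"x": -3.3,"y": 0.85,"z": 0,"rx": 0,"ry": 0,"rz": 0.012,"jaw": 1},
  {"x": -3.3,"y": 0.85,"z": 0,"rx": 0,"ry": 0,"rz": 0.013,"jaw": 1},
  {"x": -3.1,"y": 0.85,"z": 0,"rx": 0,"ry": 0,"rz": 0.011,"jaw": 1},
  {"x": -2.9,"y": 0.85,"z": 0,"rx": 0,"ry": 0,"rz": 0.011,"jaw": 1},
  {"x": -2.6,"y": 0.8,"z": 0,"rx": 0,"ry": 0,"rz": 0.01,"jaw": 1},
])

```text
clock: 36.95
tool_pos: [0.5389, -0.1063, 0.3615]
eef_rot: [0.824, 0.567, -0.001, -0.0]
contact_force: [0.3, 0.8, -1.9]
opening: 0.22
finger_force: 40.0
```

Emit:
send_rows([
  {"x": -2.3,"y": 0.7,"z": 0,"rx": 0,"ry": 0,"rz": 0.009,"jaw": 1},
  {"x": -1.9,"y": 0.6,"z": 0,"rx": 0,"ry": 0,"rz": 0.007,"jaw": 1},
  {"x": -1.4,"y": 0.5,"z": 0,"rx": 0,"ry": 0,"rz": 0.005,"jaw": 1},
  {"x": -0.9,"y": 0.3,"z": 0,"rx": 0,"ry": 0,"rz": 0.004,"jaw": 1},
  {"x": -0.3,"y": 0.1,"z": 0,"rx": 0,"ry": 0,"rz": 0,"jaw": 1},
])

```text
clock: 37.45
tool_pos: [0.5361, -0.1753, 0.3619]
eef_rot: [0.83, 0.557, -0.0, -0.0]
contact_force: [0.6, -0.0, -2.0]
opening: 0.218
finger_force: 40.0
```

Emit:
send_rows([
  {"x": 0,"y": 0,"z": 0,"rx": 0,"ry": 0,"rz": 0,"jaw": 1},
  {"x": 0,"y": 0,"z": 0,"rx": 0,"ry": 0,"rz": 0,"jaw": 1},
  {"x": 0,"y": 0,"z": 0,"rx": 0,"ry": 0,"rz": 0,"jaw": 1},
  {"x": 0,"y": 0,"z": 0,"rx": 0,"ry": 0,"rz": 0,"jaw": 1},
  {"x": 0,"y": 0,"z": 0,"rx": 0,"ry": 0,"rz": 0,"jaw": 1},
])

```text
clock: 37.95
tool_pos: [0.5369, -0.1734, 0.3622]
eef_rot: [0.83, 0.558, 0.0, -0.0]
contact_force: [0.7, 0.3, -2.4]
opening: 0.221
finger_force: 40.0
```

```bash
python3 -c "
from h import *
plan([.5368,-.1751,.366],np.radians(-22.2),5,jaw=1,smooth=False)"
```

```text
[{"x": -0.03, "y": 0.01, "z": -0.08, "jaw": 1}, {"x": -0.03, "y": 0.01, "z": -0.07, "rz": 0.001, "jaw": 1}, {"x": -0.03, "y": 0.01, "z": -0.08, "jaw": 1}, {"x": -0.04, "y": 0.01, "z": -0.08, "jaw": 1}, {"x": -0.03, "y": 0.01, "z": -0.07, "jaw": 1}]
end [ 0.53689692 -0.17343475  0.36215733] [ 0.5368 -0.1751  0.366 ] [-0.00695108 -0.01380763  0.07681618]
```

Emit:
send_rows([
  {"x": -0.16,"y": 0.05,"z": 1,"rx": 0,"ry": 0,"rz": 0.001,"jaw": 1},
  {"x": 0,"y": 0,"z": 1.5,"rx": 0,"ry": 0,"rz": 0,"jaw": 1},
  {"x": 0,"y": 0,"z": 1.5,"rx": 0,"ry": 0,"rz": 0,"jaw": 1},
  {"x": 0,"y": 0,"z": 1.5,"rx": 0,"ry": 0,"rz": 0,"jaw": 1},
  {"x": 0,"y": 0,"z": 1.5,"rx": 0,"ry": 0,"rz": 0,"jaw": 1},
])

```text
clock: 38.45
tool_pos: [0.5363, -0.1756, 0.2909]
eef_rot: [0.83, 0.557, -0.0, -0.0]
contact_force: [0.3, -0.4, -1.3]
opening: 0.223
finger_force: 40.0
```

Emit:
send_rows([
  {"x": 0,"y": 0,"z": 2,"rx": 0,"ry": 0,"rz": 0,"jaw": 1},
  {"x": 0,"y": 0,"z": 2,"rx": 0,"ry": 0,"rz": 0,"jaw": 1},
  {"x": 0,"y": 0,"z": 2,"rx": 0,"ry": 0,"rz": 0,"jaw": 1},
  {"x": 0,"y": 0,"z": 1.5,"rx": 0,"ry": 0,"rz": 0,"jaw": 1},
  {"x": 0,"y": 0,"z": 1,"rx": 0,"ry": 0,"rz": 0,"jaw": 1},
])

```text
clock: 38.95
tool_pos: [0.5359, -0.1754, 0.2054]
eef_rot: [0.83, 0.558, -0.001, -0.001]
contact_force: [-0.9, 0.7, -1.5]
opening: 0.222
finger_force: 40.0
```

Emit:
send_rows([
  {"x": 0,"y": 0,"z": 0.7,"rx": 0,"ry": 0,"rz": 0,"jaw": 1},
  {"x": 0,"y": 0,"z": 0.7,"rx": 0,"ry": 0,"rz": 0,"jaw": 1},
  {"x": 0,"y": 0,"z": 0.5,"rx": 0,"ry": 0,"rz": 0,"jaw": 1},
  {"x": 0,"y": 0,"z": 0.3,"rx": 0,"ry": 0,"rz": 0,"jaw": 1},
  {"x": 0,"y": 0,"z": 0,"rx": 0,"ry": 0,"rz": 0,"jaw": 1},
])

```text
clock: 39.45
tool_pos: [0.5366, -0.1756, 0.1851]
eef_rot: [0.83, 0.558, -0.0, -0.0]
contact_force: [-0.5, 0.5, -1.9]
opening: 0.224
finger_force: 40.0
```

```bash
python3 -c "
from h import *
plan([.5369,-.1751,.172],np.radians(-22.2),5,jaw=1,smooth=False)"
```

```text
[{"x": 0.01, "y": 0.0, "z": 0.26, "jaw": 1}, {"x": 0.01, "y": 0.0, "z": 0.26, "jaw": 1}, {"x": 0.01, "y": 0.01, "z": 0.26, "jaw": 1}, {"x": 0.02, "y": -0.0, "z": 0.26, "jaw": 1}, {"x": 0.01, "y": -0.0, "z": 0.27, "jaw": 1}]
end [ 0.53660573 -0.17558885  0.18505512] [ 0.5369 -0.1751  0.172 ] [-0.01047163 -0.00410544 -0.02774079]
```

Emit:
send_rows([
  {"x": 0,"y": 0,"z": 0.3,"rx": 0,"ry": 0,"rz": 0,"jaw": 1},
  {"x": 0,"y": 0,"z": 0.3,"rx": 0,"ry": 0,"rz": 0,"jaw": 1},
  {"x": 0,"y": 0,"z": 0.3,"rx": 0,"ry": 0,"rz": 0,"jaw": 1},
  {"x": 0,"y": 0,"z": 0.2,"rx": 0,"ry": 0,"rz": 0,"jaw": 1},
  {"x": 0,"y": 0,"z": 0,"rx": 0,"ry": 0,"rz": 0,"jaw": 1},
])

```text
clock: 39.95
tool_pos: [0.5365, -0.1755, 0.1738]
eef_rot: [0.83, 0.558, -0.0, -0.0]
contact_force: [0.3, -0.2, -2.5]
opening: 0.223
finger_force: 40.0
```

Emit:
send_rows([
  {"x": 0,"y": 0,"z": 0.1,"rx": 0,"ry": 0,"rz": 0,"jaw": 1},
  {"x": 0,"y": 0,"z": 0.1,"rx": 0,"ry": 0,"rz": 0,"jaw": 1},
  {"x": 0,"y": 0,"z": 0,"rx": 0,"ry": 0,"rz": 0,"jaw": 1},
  {"x": 0,"y": 0,"z": 0,"rx": 0,"ry": 0,"rz": 0,"jaw": 1},
  {"x": 0,"y": 0,"z": 0,"rx": 0,"ry": 0,"rz": 0,"jaw": 1},
])

```text
clock: 40.45
tool_pos: [0.5367, -0.1756, 0.1723]
eef_rot: [0.83, 0.558, 0.0, 0.0]
contact_force: [0.0, -0.1, -1.4]
opening: 0.224
finger_force: 40.0
```

Emit:
send_rows([
  {"x": 0,"y": 0,"z": 0.1,"rx": 0,"ry": 0,"rz": 0,"jaw": 1},
  {"x": 0,"y": 0,"z": 0.1,"rx": 0,"ry": 0,"rz": 0,"jaw": 1},
  {"x": 0,"y": 0,"z": 0,"rx": 0,"ry": 0,"rz": 0,"jaw": 1},
  {"x": 0,"y": 0,"z": 0,"rx": 0,"ry": 0,"rz": 0,"jaw": 1},
  {"x": 0,"y": 0,"z": 0,"rx": 0,"ry": 0,"rz": 0,"jaw": 1},
])

```text
clock: 40.95
tool_pos: [0.5367, -0.1756, 0.1704]
eef_rot: [0.83, 0.558, 0.0, 0.0]
contact_force: [-0.7, 0.8, 3.0]
opening: 0.222
finger_force: 40.0
```

Emit:
send_rows([
  {"x": 0,"y": 0,"z": 0,"rx": 0,"ry": 0,"rz": 0,"jaw": 2.1},
  {"x": 0,"y": 0,"z": 0,"rx": 0,"ry": 0,"rz": 0,"jaw": 2.5},
  {"x": 0,"y": 0,"z": 0,"rx": 0,"ry": 0,"rz": 0,"jaw": 3.2},
  {"x": 0,"y": 0,"z": 0,"rx": 0,"ry": 0,"rz": 0,"jaw": 4.5},
  {"x": 0,"y": 0,"z": 0,"rx": 0,"ry": 0,"rz": 0,"jaw": 6},
])

```text
clock: 41.45
tool_pos: [0.5367, -0.1756, 0.1701]
eef_rot: [0.83, 0.558, 0.0, 0.0]
contact_force: [0.4, -0.8, -0.0]
opening: 0.517
finger_force: 0.0
```

Emit:
send_rows([
  {"x": 0,"y": 0,"z": 0,"rx": 0,"ry": 0,"rz": 0,"jaw": 6},
  {"x": 0,"y": 0,"z": -0.5,"rx": 0,"ry": 0,"rz": 0,"jaw": 6},
  {"x": 0,"y": 0,"z": -1,"rx": 0,"ry": 0,"rz": 0,"jaw": 6},
  {"x": 0,"y": 0,"z": -2,"rx": 0,"ry": 0,"rz": 0,"jaw": 6},
  {"x": 0,"y": 0,"z": -2,"rx": 0,"ry": 0,"rz": 0,"jaw": 6},
])

```text
clock: 41.95
tool_pos: [0.5366, -0.1756, 0.2264]
eef_rot: [0.83, 0.557, 0.0, -0.0]
contact_force: [-0.1, -0.2, 0.7]
opening: 0.678
finger_force: 0.0
```

Emit:
send_rows([
  {"x": 2,"y": 0,"z": -3,"rx": 0,"ry": 0,"rz": 0,"jaw": 6},
  {"x": 3,"y": 0,"z": -3,"rx": 0,"ry": 0,"rz": 0,"jaw": 6},
  {"x": 3,"y": 0,"z": -3,"rx": 0,"ry": 0,"rz": 0,"jaw": 6},
  {"x": 0,"y": 0,"z": 0,"rx": 0,"ry": 0,"rz": 0,"jaw": 6},
  {"x": 0,"y": 0,"z": 0,"rx": 0,"ry": 0,"rz": 0,"jaw": 6},
])

```text
clock: 42.45
tool_pos: [0.5672, -0.1011, 0.3163]
eef_rot: [0.83, 0.558, 0.001, 0.001]
contact_force: [-0.1, 0.2, -0.5]
opening: 0.68
finger_force: 0.0
```

```bash
cat > end.py <<'E'
from h import *
import pickle
t0=cv2.resize(cv2.imread('pics/t.png'),(512,384),interpolation=cv2.INTER_AREA)
s0=cv2.resize(cv2.imread('pics/s.png'),(512,384),interpolation=cv2.INTER_AREA)
for nm,g0,s in(('scene',s0,snap('scene')),('top',t0,snap('top'))):
    g0=cv2.cvtColor(g0,cv2.COLOR_BGR2GRAY).astype(np.float32);g1=cv2.cvtColor(s['img'],cv2.COLOR_RGB2GRAY).astype(np.float32)
    for o,P,h in(('bar+',(.5588,-.1211,.185),7),('bar-',(.5150,-.2285,.185),7),('barc',(.537,-.175,.187),9),('pail',(.545,.204,.03),18)):
        u,v=proj(s,P).round().astype(int);W=8
        t=g0[v-h:v+h+1,u-h:u+h+1];m=cv2.matchTemplate(g1[v-h-W:v+h+1+W,u-h-W:u+h+1+W],t,cv2.TM_CCOEFF_NORMED);_,mx,_,(x,y)=cv2.minMaxLoc(m);print(nm,o,round(mx,2),x-W,y-W)
print(pose()[0],get_state()['clock'])
E
python3 end.py
```

```text
scene bar+ 0.98 0 0
scene bar- 0.57 0 1
scene barc 0.8 2 6
scene pail 0.75 0 1
top bar+ 0.3 8 -1
top bar- 0.96 0 0
top barc 0.14 -8 -3
top pail 0.86 -1 -1
[ 0.56579292 -0.10268703  0.31479029] 42.55
```

```bash
python3 -c "
from plant import *
print(finish_job())"
```

```text
the job is handed in; nothing more can be done
None
```

The weighing was done and handed in at about 42.6 s of the 72 s, with no verdict returned: the pail weighed about 5.3 N, hung roughly 10–13 mm clear (estimated from the images), and is back on the bench a few millimetres from its spot, with the scale back in its stand.

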